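Clear the offcuts through the tipping bin and nest the tins

TASK

Clear up after the job: put every loose timber offcut, lying on the bench or standing in a tin, into the green scrap bin while the bin stands upright on its stand. Then take the bin by its bar and tip it over the stop rail so that it ends up lying on its side on the stand and all the offcuts land in the cardboard tray behind it; leave the bin lying there. Also nest the three tins in size order, standing upright on the bench: the small one right down in the medium one, and the medium one right down in the large one, and do not knock over the glue bottle.

Things in the scene. Friction and masses are not known exactly. Their poses are not given: they have to be found in the camera images.
- tip_stand: Fixed plywood stand, deck top 50 mm up, 190 mm wide, x = -69 to 121 mm. Origin on the bench under the middle of the bin's seat; x = direction of tipping (away from the robot, to the tray), z up. A steel stop rail 8 mm thick crosses it along y, 18 mm above the deck, face to the bin at x = 65 mm. On the deck past the rail the tipped bin's rim comes to rest.
- stop_edge (a point): Middle of the upper edge of the stop rail on the bin's side (x = 65, z = 68 mm in the stand's frame): the edge about which the bin tips.
- scrap_bin: Green open sheet-metal bin, outside 126 (x) x 170 (y) x 80 (z) mm, walls and floor 4 mm, slippery, 0.6 kg, loose. Origin at the centre of its underside. Starts on the deck within 8 mm of the rail, axes nearly as the stand's. Tipped about 110 deg over the rail it lies stably on rail and deck, mouth down towards the tray, and its contents slide out; rock it by the bar if a piece hangs.
- bin_bar (a point): Middle of the bin's round steel grip bar: 12 mm thick, along the bin's y, 106 mm free between two flat upright brackets, 45 mm above the rim over the -x wall (60 mm to -x of the bin's origin, 125 mm above its underside). Pinched across, it can turn between the fingers.
- kraft_tray: Fixed shallow brown cardboard tray, 210 x 210 mm, floor 3 mm, walls 48 mm high (23 mm on the side towards the bin), behind the stand, its near edge just under the end of the deck. Origin at the centre of its underside, z up, axes as the stand's.
- tin_large: Red open round tin, 116 mm across, rim 70 mm up, wall and floor 3 mm, 160 g, upright on the bench. Origin: centre of its underside, z up. A flat steel grip tab stands on the rim on its -x side: 10 mm thick (radially), 24 wide, 40 high, mid-plane 53 mm from the axis. May hold offcut_a on end.
- tin_large_tab (a point): Point in the middle of the large tin's grip tab, 20 mm above the rim; axes as the tin's (x is radial, across the tab).
- tin_medium: Yellow open round tin, 90 mm across, rim 62 mm up, wall and floor 3 mm, 110 g, upright on the bench. Origin: centre of its underside, z up. A flat steel grip tab stands on the rim on its -x side: 10 mm thick (radially), 24 wide, 40 high, mid-plane 40 mm from the axis. May hold offcut_b on end. Fits the large tin with 10 mm to spare all round; turn the tabs well apart to leave room for fingers.
- tin_medium_tab (a point): Point in the middle of the medium tin's grip tab, 20 mm above the rim; axes as the tin's.
- tin_small: White open round tin, 64 mm across, rim 54 mm up, wall and floor 3 mm, 70 g, upright on the bench. Origin: centre of its underside, z up. A flat steel grip tab stands on the rim on its -x side: 10 mm thick (radially), 24 wide, 40 high, mid-plane 27 mm from the axis.  Fits the medium tin with 10 mm to spare all round; turn the tabs well apart to leave room for fingers.
- tin_small_tab (a point): Point in the middle of the small tin's grip tab, 20 mm above the rim; axes as the tin's.
- offcut_a: Pale wood offcut of square timber moulding, 28 x 28 mm in section and 86 mm long, with a 10 x 10 mm rebate cut from one long edge (the +y +z one); about 60 g. Origin at its middle; x along its length. At the start it stands on end in the middle of the large tin, x upright. May be absent (then None).
- offcut_b: Dark wood offcut of square timber moulding, 28 x 28 mm in section and 86 mm long, with a 10 x 10 mm rebate cut from one long edge (the +y +z one); about 60 g. Origin at its middle; x along its length. At the start it stands on end in the middle of the medium tin, x upright. May be absent (then None).
- offcut_c: Medium brown wood offcut of square timber moulding, 28 x 28 mm in section and 86 mm long, with a 10 x 10 mm rebate cut from one long edge (the +y +z one); about 60 g. Origin at its middle; x along its length. At the start it lies on the bench, left in front, z up. May be absent (then None).
- offcut_d: White-painted offcut of square timber moulding, 28 x 28 mm in section and 86 mm long, with a 10 x 10 mm rebate cut from one long edge (the +y +z one); about 60 g. Origin at its middle; x along its length. At the start it lies on the bench, left in front, z up. May be absent (then None).
- glue_bottle: Cream glue bottle with an orange nozzle, 53 mm across, 153 mm tall, loose bystander standing on the left, in front. Origin at the centre of its underside, z up.
- blade_carton: Fixed bystander: white carton, 211 mm high, behind the left tins, with a red hand vacuum lying across its top (to about 0.4 m up and 0.2 m either side of the carton). Origin at the centre of its underside. Keep the arm clear of it: swing across the bench drawn in towards the base, not at full reach.
Mind the look-alikes: they are no part of the job. What is shaped like the offcut_a but purple is not meant.

How it is judged:
By the outcome, as a careful person would: the job done as asked, in the order asked, and still so for the second after the job is handed in, with the robot touching nothing.
Of offcut_a, offcut_b, offcut_c, offcut_d only 2 to 4 are there at a start; the rules pass over those that are not, and their reading is None.
At some moment in a run one of tin_small, offcut_c, offcut_d may be knocked a few centimetres aside while the robot is not near it.
It also fails if it takes over 210 s, if anything falls off the work surface, if the arm or the gripper's body presses on something with over 40 N, if the wrist force passes 120 N, or if a joint passes its speed limit or range.

ROBOT

A 6-joint arm with a two-finger parallel gripper is mounted at the origin on a cart in front of the work surface, level with it; the furniture and walls round the work are solid. World frame = base frame: x ahead of the robot, y to its left, z up, the work surface at z = 0. Lengths are in m, angles in rad, forces in N, time in s.
With the tool pointing down it reaches from about 0.35 to 0.975 m from the base axis. Payload 4.9 kg.
Tool frame: the origin (TCP) lies midway between the tips of the shut fingers; the grasp point (between the pads) lies 19 mm behind it; z points along the fingers, y is the line along which they close (so a half turn about z gives the same grasp; the last joint's range is limited). The gripper opens to 85 mm and grips with 20 to 120 N. Pads are 22 mm wide; open, the fingers measure 114 mm over their backs; the gripper's body (76 mm by 85 mm) begins 54 mm behind the grasp point. The pads swing forward as they close: fully open they stand 13 mm farther back than shut.
Start: joints at [1.216, 0.053, 1.613, -0, 1.476, -0.119], TCP at [0.146, 0.608, 0.231] pointing down, gripper open.
Joint ranges: [-3.01, 3.01], [-1.01, 2.22], [0.06, 2.58], [-1.02, 4.17], [0.09, 2.62], [-3.14, 3.14]. Speed limits (rad/s): [2.57, 2.57, 3.14, 3.14, 3.14, 3.14].

INTERFACE

Orientations are given as a unit quaternion [w, x, y, z].
In Python, from plant import state, grab_frame, job_done, cut_out, place_of gives the robot as it stands.
- The arm moves only by the tool jog_arm, never from a script. Its argument "motion" is text: rows parted by semicolons, each of 7 numbers parted by spaces: the opening in per cent of the stroke, from 0 (shut) to 100 (fully open), then the shift along the tool's x, y, z as a fraction of full scale, then the turn, a rotation vector about the tool's x, y, z as a fraction of full scale. A call has exactly 5 rows; each row is the pose to reach, as a shift and turn from the pose commanded when the call began, along the tool's axes at that moment; what a row does not reach only later rows make up. Full scale, the value 1, is 50 cm for a shift and 1.5 rad for a turn. A row lasts 1/8 s, in which the tool goes at most 62.5 mm and 10.7 degrees, less where a joint would pass 70% of its speed; a pose out of reach is approached as far as the arm can. A call with a number of a shift or a turn outside -1 to 1 is refused whole. A call with a gripper value outside its range is refused whole. The fingers move at their own pace and stop on an object; the grip force is fixed at half the most. Time passes only in rows, so rows that repeat a pose let the fingers close, or fill a call up. It gives the time, the measured TCP pose, the force, the opening and the grip force at its end, in the units of the state.
- state(): the state, without advancing time (a new reading comes with each control period).
- grab_frame(name): name is "scene" or "top" or "wrist"; returns a dict with "color" (480x640x3 uint8, red, green, blue), "range_z" (480x640 float32, m along the optical axis (not along the pixel's ray), 0 where there is no reading), "intrinsics" (3x3 intrinsics, pixels), "k1" (the pictures are not rectified: a ray, as slopes to the right and down, at radius r is drawn at 1 + k1 r^2 times it, then the intrinsics apply), "world_from_camera" (4x4, takes a point from camera to world coordinates). Camera axes: x right, y up, looking along -z (the intrinsics and any distortion apply to the point x, -y, -z); pixel columns grow to the right and rows downward; lengths in m; the calibration is good to about 2 mm. A picture is of the moment at which its call begins.
- job_done(): hands the job in; it is judged then, once.
Trained networks look in the newest picture that a camera, given by its name, has taken for a name from the list of things; names that differ only in an ending like _2 or _b are one class to them, and where a whole thing is asked for, a point or a joint stands for the part that bears it (a point fixed in the world has none). Each returns a list of dicts, best first, with "p" (0 to 1); they miss things now and then, are a little off and sometimes report something else, mostly with a low value. They report only what shows in the picture. A call takes as long as a camera call. They do not tell look-alikes from the thing itself.
- cut_out(camera, thing): "pixels" (480x640 bool, what is visible of it).
- place_of(camera, thing): "at" ([x, y, z] in m, in world coordinates, good to about 4 mm: a listed point, or the origin of a listed thing).
The state is a dict: "time": time; "joint_pos": joint angles; "joint_vel": joint speeds; "joint_efforts": joint torques, N m; "tool_pos": TCP position; "tool_rot": TCP orientation; "contact_force": force on the tool from outside, world axes, zero at the start; "ft_torque": the same for the moment, N m; "gripper_width": opening from 0.0 (shut) to 1.0 (fully open); "grasp_force": force on a finger pad.
Only numpy, scipy, OpenCV 4.12 (cv2) and the standard library are available. Lean on these libraries where they do the work, as an engineer would, in place of code of your own. Each camera call takes 0.05 s, during which the arm holds its last target. There are 200 camera calls.

## Working session

There is one attempt and no reset: what is moved stays moved. The work goes in short steps, Python scripts to look and compute and a tool call to move; the robot and the scene stay as the last step left them, time stands still between calls to the robot, and variables do not carry over. Pictures are saved under pics/ and viewed, at most 14 in all, crops included, and the job is handed in when it is done.

Besides the shell and the picture viewer there is one more tool, called after ">>>" as name(argument=value, ...) on one line, values as JSON. jog_arm: Moves the arm, as the interface text tells. Shift numbers are shares of 50 cm and turn numbers shares of 1.5 rad, none past 1 either way. Its arguments: {"type":"object","properties":{"motion":{"type":"string"}},"required":["motion"]}

```bash
ls; mkdir -p pics
cat > h.py <<'E'
import numpy as np, cv2
from scipy.spatial.transform import Rotation as R
from plant import state, grab_frame, job_done, cut_out, place_of
def cloud(f):
    K=f["intrinsics"];h,w=f["range_z"].shape
    u,v=np.meshgrid(np.arange(w),np.arange(h))
    p=np.stack([(u-K[0,2])/K[0,0],(v-K[1,2])/K[1,1]],-1).astype(float);q=p.copy()
    for _ in range(8): q=p/(1+f["k1"]*(q**2).sum(-1,keepdims=True))
    z=f["range_z"]; c=np.stack([q[...,0]*z,-q[...,1]*z,-z],-1)
    T=np.array(f["world_from_camera"]); return c@T[:3,:3].T+T[:3,3]
def save(f,n): cv2.imwrite("pics/"+n,f["color"][...,::-1])
def rot(s=None):
    q=(s or state())["tool_rot"]; return R.from_quat([q[1],q[2],q[3],q[0]])
E
python3 - <<'E'
from h import *
s=state(); print({k:np.round(v,3) for k,v in s.items()}); print(rot().as_matrix().round(3))
names="tip_stand stop_edge scrap_bin bin_bar kraft_tray tin_large tin_large_tab tin_medium tin_medium_tab tin_small tin_small_tab offcut_a offcut_b offcut_c offcut_d glue_bottle blade_carton".split()
for c in ("scene","top"):
    f=grab_frame(c); save(f,c+"0.png"); np.save(c+"0.npy",cloud(f))
    print(c,np.round(f["world_from_camera"],2).tolist())
    for n in names:
        try: print(n,[(np.round(d["at"],3).tolist(),round(d["p"],2)) for d in place_of(c,n)[:3]])
        except Exception as e: print(n,e)
E
```

```text
pics
{'time': np.float64(0.0), 'joint_pos': array([ 1.216,  0.053,  1.614,  0.   ,  1.476, -0.119]), 'joint_vel': array([-0.001, -0.   , -0.   , -0.   ,  0.   , -0.001]), 'joint_efforts': array([-1.0000e-03, -3.9367e+01, -3.7018e+01, -0.0000e+00,  7.0000e-03,
       -0.0000e+00]), 'tool_pos': array([0.146, 0.607, 0.23 ]), 'tool_rot': array([-0.   ,  0.118,  0.993, -0.001]), 'contact_force': array([ 0.53 , -0.799, -0.122]), 'ft_torque': array([-0.046,  0.054, -0.038]), 'grasp_force': np.float64(0.0), 'gripper_width': np.float64(1.002)}
[[-0.972  0.234 -0.001]
 [ 0.234  0.972 -0.002]
 [ 0.    -0.002 -1.   ]]
scene [[0.84, 0.36, -0.41, 0.07], [-0.55, 0.56, -0.62, -0.59], [0.0, 0.74, 0.67, 0.89], [0.0, 0.0, 0.0, 1.0]]
tip_stand [([0.495, 0.213, 0.091], 0.21)]
stop_edge [([0.563, 0.012, 0.068], 0.92), ([0.524, 0.247, 0.048], 0.66)]
scrap_bin [([0.498, 0.003, 0.051], 0.68)]
bin_bar [([0.44, 0.003, 0.173], 0.88), ([0.563, 0.01, 0.069], 0.56), ([0.499, 0.002, 0.053], 0.56)]
kraft_tray [([0.717, 0.014, -0.001], 0.72)]
tin_large []
tin_large_tab [([0.495, 0.209, 0.089], 0.59)]
tin_medium [([0.
[... 1193 characters left out ...]
0.162, 0.08], 0.62)]
tin_small [([0.566, 0.009, 0.067], 0.72), ([0.512, 0.399, -0.001], 0.68), ([0.527, 0.247, -0.003], 0.26)]
tin_small_tab [([0.511, 0.4, -0.002], 0.39)]
offcut_a [([0.385, 0.203, 0.012], 0.97), ([0.419, -0.177, 0.045], 0.86), ([0.53, 0.246, 0.048], 0.74)]
offcut_b [([0.385, 0.203, 0.012], 0.97), ([0.419, -0.177, 0.045], 0.86), ([0.53, 0.246, 0.048], 0.74)]
offcut_c [([0.385, 0.203, 0.012], 0.97), ([0.419, -0.177, 0.045], 0.86), ([0.53, 0.246, 0.048], 0.74)]
offcut_d [([0.385, 0.203, 0.012], 0.97), ([0.419, -0.177, 0.045], 0.86), ([0.53, 0.246, 0.048], 0.74)]
glue_bottle [([0.354, 0.46, 0.0], 0.58)]
blade_carton [([0.714, 0.305, -0.002], 0.75), ([0.53, 0.244, 0.046], 0.17)]
```

View pics/scene0.png

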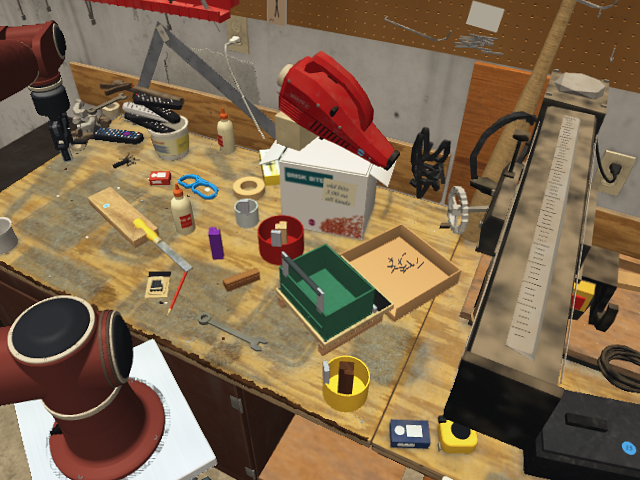

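View pics/top0.png

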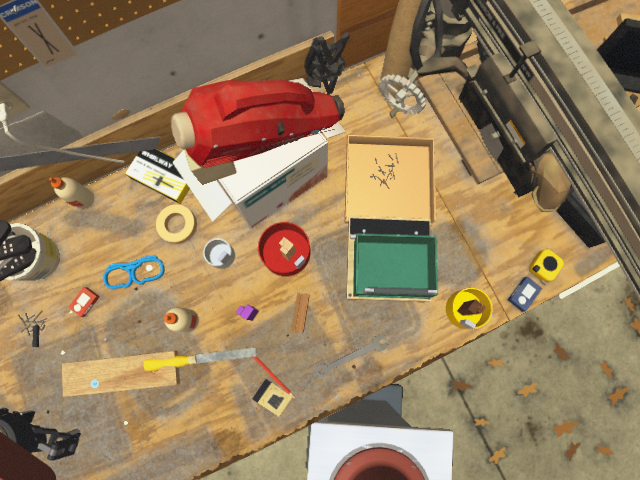

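The views show offcut c on the bench (scene px 241,280), a in the red tin (281,232), b in the yellow tin (346,377), and no d. The purple look-alike stands at (215,243), the small tin at (246,211) and the bottle at (182,212).

Run:
```python
from h import *
for c in("top","scene"):
    P=np.load(c+"0.npy"); I=cv2.imread(f"pics/{c}0.png"); V=P.reshape(-1,3); C=I.reshape(-1,3)[:,::-1]
    def box(n,x,y,r,z0,z1,full=True):
        m=(np.hypot(V[:,0]-x,V[:,1]-y)<r)&(V[:,2]>z0)&(V[:,2]<z1); Q=V[m]
        if len(Q)<4: print(c,n,"none",len(Q)); return
        (cx,cy),(w,h),a=cv2.minAreaRect((Q[:,:2]*1000).astype(np.float32))
        print(c,n,len(Q),"ctr",round(cx,1),round(cy,1),"wh",round(w,1),round(h,1),"ang",round(a,1),"zmed",Q[:,2].mean().round(4),"z99",np.percentile(Q[:,2],98).round(4),"rgb",C[m].mean(0).astype(int))
    box("a",.53,.246,.032,.08,.1); box("b",.419,-.18,.028,.08,.1); box("c",.387,.203,.065,.02,.04); box("purple",.387,.315,.04,.075,.1)
    box("Ltab",.493,.211,.025,.097,.12); box("Mtab",.389,-.162,.025,.092,.112); box("Stab",.51,.40,.05,.07,.12); box("Srim",.51,.40,.05,.046,.058);box("Lrim",.527,.247,.07,.064,.074);box("Mrim",.42,-.18,.055,.057,.067)
    box("bar",.44,.002,.09,.168,.2); box("binrim",.495,.002,.13,.124,.134); box("bottle",.354,.46,.05,.1,.2)
    m=(V[:,2]>.15)&(V[:,0]>.45)&(V[:,0]<1)&(V[:,1]>.05)&(V[:,1]<.7); Q=V[m]; print("vac min x,y",np.percentile(Q,[1,50,99],axis=0).round(3).tolist())
```

```text
top a 149 ctr 526.6 244.7 wh 27.8 28.2 ang 56.6 zmed 0.0887 z99 0.0922 rgb [223 188 134]
top b 175 ctr 420.0 -176.9 wh 29.7 29.0 ang 51.6 zmed 0.0882 z99 0.0918 rgb [110  74  47]
top c 336 ctr 388.7 203.6 wh 27.9 84.2 ang 85.1 zmed 0.0275 z99 0.0316 rgb [179 126  76]
top purple 153 ctr 381.5 318.6 wh 27.6 27.7 ang 60.6 zmed 0.0858 z99 0.0895 rgb [178  93 191]
top Ltab 59 ctr 492.3 209.0 wh 9.4 23.5 ang 49.3 zmed 0.1088 z99 0.1134 rgb [183 179 182]
top Mtab 62 ctr 385.5 -158.5 wh 23.8 10.4 ang 72.3 zmed 0.1004 z99 0.1039 rgb [184 182 178]
top Stab 72 ctr 492.0 377.1 wh 10.5 22.1 ang 55.1 zmed 0.0886 z99 0.0966 rgb [156 154 156]
top Srim 133 ctr 507.9 401.5 wh 60.2 63.0 ang 1.2 zmed 0.0528 z99 0.0573 rgb [172 174 168]
top Lrim 249 ctr 527.3 249.7 wh 115.8 113.6 ang 50.2 zmed 0.0695 z99 0.0732 rgb [163  55  44]
top Mrim 212 ctr 423.1 -177.5 wh 85.9 90.5 ang 3.6 zmed 0.0615 z99 0.0661 rgb [206 176  29]
top bar 413 ctr 437.5 3.4 wh 12.9 140.0 ang 2.9 zmed 0.1798 z99 0.1841 rgb [101 108 104]
top binrim 477 ctr 496.6 5.4 wh 126.6 169.5 ang 2.5 zmed 0.1292 z99 0.1333 rgb [ 71 117  91]
top bo
[... 751 characters left out ...]
h 11.8 23.4 ang 60.0 zmed 0.084 z99 0.0965 rgb [127 124 122]
scene Srim 121 ctr 507.8 397.9 wh 62.5 64.5 ang 2.1 zmed 0.0517 z99 0.0571 rgb [143 144 133]
scene Lrim 290 ctr 527.1 247.6 wh 119.2 113.2 ang 61.2 zmed 0.0683 z99 0.0734 rgb [122  40  32]
scene Mrim 334 ctr 422.1 -177.8 wh 88.4 90.0 ang 60.4 zmed 0.0615 z99 0.066 rgb [180 149  45]
scene bar 361 ctr 436.5 2.0 wh 12.6 144.2 ang 2.7 zmed 0.1791 z99 0.1832 rgb [79 85 81]
scene binrim 654 ctr 498.1 4.1 wh 129.6 174.4 ang 2.3 zmed 0.1286 z99 0.1327 rgb [47 86 63]
scene bottle 229 ctr 350.9 457.0 wh 36.2 42.4 ang 75.5 zmed 0.1173 z99 0.1504 rgb [193 148 102]
vac min x,y [[0.596, 0.144, 0.156], [0.797, 0.31, 0.363], [0.997, 0.694, 0.548]]
```

```bash
cat > plan.py <<'E'
from h import *
def pose(x,y,z,psi):  # tool down, tool y at angle psi (deg)
    p=np.radians(psi); return np.array([x,y,z]),R.from_matrix(np.array([[-np.sin(p),np.cos(p),0],[np.cos(p),np.sin(p),0],[0,0,-1.]]))
def plan(wps,start=None):
    """wps: (x,y,z,psi,open%[,rows]); start: (x,y,z,psi) or measured"""
    s=state(); p,r=(np.array(s["tool_pos"]),rot(s)) if start is None else pose(*start)
    rows=[]; cp,cr=p,r
    for w in wps:
        q,o=pose(*w[:4]); d=np.linalg.norm(q-cp)*1000; a=np.degrees((cr.inv()*o).magnitude())
        n=w[5] if len(w)>5 else int(np.ceil(max(d/50,a/9,.01)))+1
        rows+=[(w[4],q,o)]*n; cp,cr=q,o
    while len(rows)%5: rows.append(rows[-1])
    for i in range(0,len(rows),5):
        out=[]
        for g,q,o in rows[i:i+5]:
            t=r.inv().apply(q-p)/.5; v=(r.inv()*o).as_rotvec()/1.5
            assert max(abs(t).max(),abs(v).max())<=1,(t,v)
            out.append(" ".join([f"{g:g}"]+[f"{k:.3f}".replace("-0.000","0").replace("0.000","0") for k in (*t,*v)]))
        p,r=rows[i+4][1:]; print("; ".join(out))
def where():
    s=state(); m=rot(s).as_matrix(); print("t",round(float(s["time"]),2),np.round(s["tool_pos"],4),"psi",np.degrees(np.arctan2(m[1,1],m[0,1])).round(1),"w",round(float(s["gripper_width"]),3),"F",np.round(s["contact_force"],1),"grip",round(float(s["grasp_force"]),1),"q",np.round(s["joint_pos"],2))
E
python3 - <<'E'
from plan import *
plan([(.3885,.201,.20,86,55,12),(.3885,.201,.05,86,55,4),(.3885,.201,.004,86,55,4),(.3885,.201,.004,86,10,5),(.3885,.201,.23,86,10,5)])
E
```

```text
55 -0.662 -0.678 0.063 0 0 -0.111; 55 -0.662 -0.678 0.063 0 0 -0.111; 55 -0.662 -0.678 0.063 0 0 -0.111; 55 -0.662 -0.678 0.063 0 0 -0.111; 55 -0.662 -0.678 0.063 0 0 -0.111
55 0 0 0 0 0 0; 55 0 0 0 0 0 0; 55 0 0 0 0 0 0; 55 0 0 0 0 0 0; 55 0 0 0 0 0 0
55 0 0 0 0 0 0; 55 0 0 0 0 0 0; 55 0 0 0.300 0 0 0; 55 0 0 0.300 0 0 0; 55 0 0 0.300 0 0 0
55 0 0 0 0 0 0; 55 0 0 0.092 0 0 0; 55 0 0 0.092 0 0 0; 55 0 0 0.092 0 0 0; 55 0 0 0.092 0 0 0
10 0 0 0 0 0 0; 10 0 0 0 0 0 0; 10 0 0 0 0 0 0; 10 0 0 0 0 0 0; 10 0 0 0 0 0 0
10 0 0 -0.452 0 0 0; 10 0 0 -0.452 0 0 0; 10 0 0 -0.452 0 0 0; 10 0 0 -0.452 0 0 0; 10 0 0 -0.452 0 0 0
```

Run:
```python
s=open('plan.py').read()
s=s.replace("rows+=[(w[4],q,o)]*n; cp,cr=q,o","k=max(n-1,1); dv=(cr.inv()*o).as_rotvec()\n        rows+=[(w[4],cp+(q-cp)*min((j+1)/k,1),cr*R.from_rotvec(dv*min((j+1)/k,1))) for j in range(n)]; cp,cr=q,o")
open('plan.py','w').write(s)
from plan import *
plan([(.3885,.201,.20,86,55,11),(.3885,.201,.004,86,55,5),(.3885,.201,.004,86,10,4),(.3885,.201,.22,86,10,5)])
```

```text
55 -0.066 -0.068 0.006 0 0 -0.011; 55 -0.132 -0.136 0.013 0 0 -0.022; 55 -0.198 -0.203 0.019 0 0 -0.033; 55 -0.265 -0.271 0.025 0 0 -0.044; 55 -0.331 -0.339 0.031 0 0 -0.055
55 -0.060 -0.073 0.006 0 0 -0.011; 55 -0.121 -0.146 0.013 0 0 -0.022; 55 -0.181 -0.219 0.019 0 0 -0.033; 55 -0.241 -0.292 0.025 0 0 -0.044; 55 -0.302 -0.365 0.031 0 0 -0.055
55 0 0 0 0 0 0; 55 0 0 0.098 0 0 0; 55 0 0 0.196 0 0 0; 55 0 0 0.294 0 0 0; 55 0 0 0.392 0 0 0
55 0 0 0 0 0 0; 10 0 0 0 0 0 0; 10 0 0 0 0 0 0; 10 0 0 0 0 0 0; 10 0 0 0 0 0 0
10 0 0 -0.108 0 0 0; 10 0 0 -0.216 0 0 0; 10 0 0 -0.324 0 0 0; 10 0 0 -0.432 0 0 0; 10 0 0 -0.432 0 0 0
```

>>> jog_arm(motion="55 -0.066 -0.068 0.006 0 0 -0.011; 55 -0.132 -0.136 0.013 0 0 -0.022; 55 -0.198 -0.203 0.019 0 0 -0.033; 55 -0.265 -0.271 0.025 0 0 -0.044; 55 -0.331 -0.339 0.031 0 0 -0.055")

```text
time: 2.42
tool_pos: [0.2679, 0.4029, 0.2159]
tool_rot: [0.0, 0.076, 0.997, 0.0]
contact_force: [0.3, 0.8, -0.7]
gripper_width: 0.547
grasp_force: 0.0
```

>>> jog_arm(motion="55 -0.06 -0.073 0.006 0 0 -0.011; 55 -0.121 -0.146 0.013 0 0 -0.022; 55 -0.181 -0.219 0.019 0 0 -0.033; 55 -0.241 -0.292 0.025 0 0 -0.044; 55 -0.302 -0.365 0.031 0 0 -0.055")

```text
time: 3.05
tool_pos: [0.3893, 0.1994, 0.2005]
tool_rot: [0.0, 0.035, 0.999, 0.0]
contact_force: [-0.0, 0.1, 0.8]
gripper_width: 0.552
grasp_force: 0.0
```

>>> jog_arm(motion="55 0 0 0 0 0 0; 55 0 0 0 0 0 0; 55 0 0 0 0 0 0; 55 0 0 0 0 0 0; 55 0 0 0 0 0 0")

```text
time: 3.68
tool_pos: [0.3884, 0.2014, 0.2003]
tool_rot: [0.0, 0.035, 0.999, 0.0]
contact_force: [-0.1, -0.9, -0.5]
gripper_width: 0.548
grasp_force: 0.0
```

Run:
```python
from plan import *
where()
f=grab_frame("wrist"); save(f,"w1.png"); V=cloud(f).reshape(-1,3); s=state()
f=grab_frame("top"); V=cloud(f).reshape(-1,3); m=(np.hypot(V[:,0]-.388,V[:,1]-.201)<.09)&(V[:,2]>.02)&(V[:,2]<.04)
print(m.sum(), cv2.minAreaRect((V[m][:,:2]*1000).astype(np.float32)))
```

```text
t 3.67 [0.3884 0.2014 0.2003] psi 86.0 w 0.548 F [-0.1 -0.9 -0.5] grip 0.0 q [ 0.31 -0.4   2.07  0.    1.48 -1.19]
59 ((352.5535583496094, 200.98370361328125), (15.481882095336914, 28.14374542236328), 27.800329208374023)
```

>>> jog_arm(motion="55 0 0 0.098 0 0 0; 55 0 0 0.196 0 0 0; 55 0 0 0.294 0 0 0; 55 0 0 0.392 0 0 0; 55 0 0 0.392 0 0 0")

```text
time: 4.4
tool_pos: [0.3863, 0.2, 0.0014]
tool_rot: [-0.003, 0.035, 0.999, -0.001]
contact_force: [-0.4, -0.3, -0.7]
gripper_width: 0.548
grasp_force: 0.0
```

>>> jog_arm(motion="10 0 0 0 0 0 0; 10 0 0 0 0 0 0; 10 0 0 0 0 0 0; 10 0 0 0 0 0 0; 10 0 0 0 0 0 0")

```text
time: 5.03
tool_pos: [0.3898, 0.2012, 0.0058]
tool_rot: [0.001, 0.035, 0.999, 0.0]
contact_force: [-1.5, -0.8, 6.4]
gripper_width: 0.312
grasp_force: 60.7
```

>>> jog_arm(motion="10 0 0 -0.108 0 0 0; 10 0 0 -0.216 0 0 0; 10 0 0 -0.324 0 0 0; 10 0 0 -0.432 0 0 0; 10 0 0 -0.432 0 0 0")

```text
time: 5.65
tool_pos: [0.3913, 0.2016, 0.2262]
tool_rot: [0.005, 0.035, 0.999, 0.002]
contact_force: [-0.4, 0.6, -1.3]
gripper_width: 0.306
grasp_force: 59.5
```

Run:
```python
from plan import *
where()
plan([(.505,.004,.22,91,10,6),(.505,.004,.077,91,10,5),(.505,.004,.077,91,55,4),(.505,.004,.24,91,55,5)])
print(); plan([(.527,.244,.24,-36,50,15),(.527,.244,.06,-36,50,5)],start=(.505,.004,.24,91))
```

```text
t 5.65 [0.3913 0.2016 0.2262] psi 85.9 w 0.306 F [-0.4  0.6 -1.3] grip 59.5 q [ 0.31 -0.42  2.03 -0.    1.52 -1.19]
10 -0.051 -0.076 0.003 0 0.001 -0.012; 10 -0.102 -0.151 0.005 0.001 0.003 -0.024; 10 -0.153 -0.227 0.008 0.001 0.004 -0.035; 10 -0.204 -0.303 0.011 0.002 0.005 -0.047; 10 -0.255 -0.378 0.013 0.002 0.007 -0.059
10 0 0 0 0 0 0; 10 0 0 0.072 0 0 0; 10 0 0 0.143 0 0 0; 10 0 0 0.215 0 0 0; 10 0 0 0.286 0 0 0
10 0 0 0 0 0 0; 55 0 0 0 0 0 0; 55 0 0 0 0 0 0; 55 0 0 0 0 0 0; 55 0 0 0 0 0 0
55 0 0 -0.081 0 0 0; 55 0 0 -0.163 0 0 0; 55 0 0 -0.244 0 0 0; 55 0 0 -0.326 0 0 0; 55 0 0 -0.326 0 0 0

50 -0.004 0.034 0 0 0 0.106; 50 -0.007 0.068 0 0 0 0.211; 50 -0.011 0.103 0 0 0 0.317; 50 -0.015 0.137 0 0 0 0.422; 50 -0.019 0.171 0 0 0 0.528
50 0.022 0.027 0 0 0 0.106; 50 0.043 0.053 0 0 0 0.211; 50 0.065 0.080 0 0 0 0.317; 50 0.087 0.107 0 0 0 0.422; 50 0.109 0.134 0 0 0 0.528
50 0.034 0.003 0 0 0 0.106; 50 0.069 0.007 0 0 0 0.211; 50 0.103 0.010 0 0 0 0.317; 50 0.137 0.013 0 0 0 0.422; 50 0.137 0.013 0 0 0 0.422
50 0 0 0.090 0 0 0; 50 0 0 0.180 0 0 0; 50 0 0 0.270 0 0 0; 50 0 0 0.360 0 0 0; 50 0 0 0.360 0 0 0
```

>>> jog_arm(motion="10 -0.052 -0.075 0 0 0 -0.012; 10 -0.104 -0.15 0 0 0 -0.024; 10 -0.156 -0.226 0 0 0 -0.035; 10 -0.208 -0.302 0 0 0 -0.047; 10 -0.26 -0.377 0 0 0 -0.058")

```text
time: 6.28
tool_pos: [0.5048, 0.0023, 0.2185]
tool_rot: [-0.001, -0.008, 1.0, 0.0]
contact_force: [0.3, -0.6, -0.7]
gripper_width: 0.311
grasp_force: 59.4
```

>>> jog_arm(motion="10 0 0 0 0 0 0; 10 0 0 0.072 0 0 0; 10 0 0 0.143 0 0 0; 10 0 0 0.215 0 0 0; 10 0 0 0.286 0 0 0")

```text
time: 6.9
tool_pos: [0.5035, 0.0047, 0.075]
tool_rot: [-0.001, -0.008, 1.0, 0.0]
contact_force: [0.8, -0.8, -1.2]
gripper_width: 0.309
grasp_force: 59.6
```

>>> jog_arm(motion="10 0 0 0 0 0 0; 55 0 0 0 0 0 0; 55 0 0 0 0 0 0; 55 0 0 0 0 0 0; 55 0 0 0 0 0 0")

```text
time: 7.52
tool_pos: [0.5056, 0.0035, 0.0782]
tool_rot: [0.001, -0.008, 1.0, -0.0]
contact_force: [0.2, 0.2, -0.6]
gripper_width: 0.549
grasp_force: 0.0
```

>>> jog_arm(motion="55 0 0 -0.081 0 0 0; 55 0 0 -0.163 0 0 0; 55 0 0 -0.244 0 0 0; 55 0 0 -0.326 0 0 0; 55 0 0 -0.326 0 0 0")

```text
time: 8.15
tool_pos: [0.5073, 0.0032, 0.2454]
tool_rot: [0.004, -0.008, 1.0, -0.001]
contact_force: [-0.4, 0.3, -0.4]
gripper_width: 0.551
grasp_force: 0.0
```

>>> jog_arm(motion="50 -0.004 0.034 0 0 0 0.106; 50 -0.007 0.068 0 0 0 0.211; 50 -0.011 0.103 0 0 0 0.317; 50 -0.015 0.137 0 0 0 0.422; 50 -0.019 0.171 0 0 0 0.528")

```text
time: 8.78
tool_pos: [0.5126, 0.0897, 0.239]
tool_rot: [-0.001, 0.381, 0.925, -0.0]
contact_force: [-0.5, -0.2, 0.8]
gripper_width: 0.504
grasp_force: 0.0
```

>>> jog_arm(motion="50 0.022 0.027 0 0 0 0.106; 50 0.043 0.053 0 0 0 0.211; 50 0.065 0.08 0 0 0 0.317; 50 0.087 0.107 0 0 0 0.422; 50 0.109 0.134 0 0 0 0.528")

```text
time: 9.4
tool_pos: [0.5206, 0.1756, 0.2389]
tool_rot: [-0.001, 0.708, 0.706, -0.001]
contact_force: [1.0, -0.5, 0.0]
gripper_width: 0.502
grasp_force: 0.0
```

>>> jog_arm(motion="50 0.034 0.003 0 0 0 0.106; 50 0.069 0.007 0 0 0 0.211; 50 0.103 0.01 0 0 0 0.317; 50 0.137 0.013 0 0 0 0.422; 50 0.137 0.013 0 0 0 0.422")

```text
time: 10.02
tool_pos: [0.5269, 0.2442, 0.239]
tool_rot: [-0.0, 0.891, 0.455, -0.001]
contact_force: [-0.4, -0.2, 0.5]
gripper_width: 0.502
grasp_force: 0.0
```

Run:
```python
from plan import *
where()
for c in("wrist","scene","top"):
    f=grab_frame(c); save(f,c+"2.png"); V=cloud(f).reshape(-1,3)
    m=(np.hypot(V[:,0]-.527,V[:,1]-.244)<.032)&(V[:,2]>.08)&(V[:,2]<.1)
    if m.sum()>5: print(c,m.sum(), cv2.minAreaRect((V[m][:,:2]*1000).astype(np.float32)))
```

```text
t 10.03 [0.5269 0.2442 0.239 ] psi -35.9 w 0.502 F [-0.4 -0.2  0.5] grip 0.0 q [ 0.31 -0.06  1.71 -0.    1.49  0.93]
wrist 1138 ((528.7344970703125, 244.0006561279297), (28.940519332885742, 27.854312896728516), 56.01649475097656)
scene 101 ((526.6425170898438, 241.43275451660156), (31.34105682373047, 26.90730094909668), 57.376434326171875)
top 110 ((527.4976806640625, 244.6628875732422), (28.078357696533203, 25.767929077148438), 55.26462173461914)
```

View pics/wrist2.png

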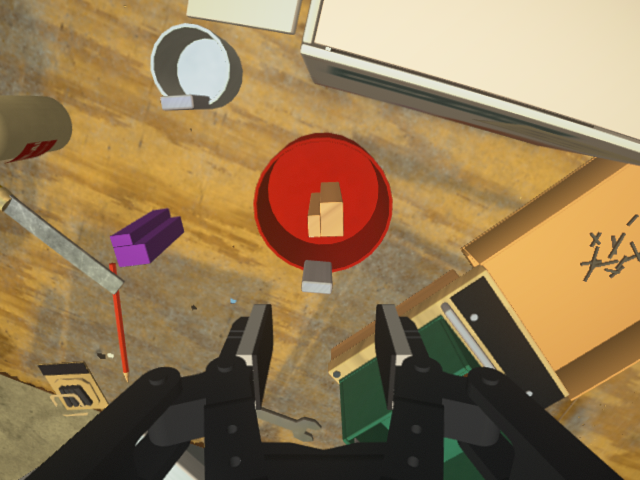

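The wrist view shows offcut a standing in the red tin (325,215), aligned with the fingers. The small tin is at (197,65).

Run:
```python
from plan import *
S=(.527,.244,.24,-36)
plan([(.528,.244,.06,-35,50,5),(.528,.244,.06,-35,10,5),(.528,.244,.26,-35,10,5),(.506,.054,.26,2,10,6),(.506,.054,.117,2,10,4),(.506,.054,.117,2,50,4),(.506,.054,.26,2,50,6)],start=S)
```

```text
50 0 0 0.090 0 0 -0.003; 50 0.001 0.001 0.180 0 0 -0.006; 50 0.001 0.001 0.270 0 0 -0.009; 50 0.001 0.002 0.360 0 0 -0.012; 50 0.001 0.002 0.360 0 0 -0.012
10 0 0 0 0 0 0; 10 0 0 0 0 0 0; 10 0 0 0 0 0 0; 10 0 0 0 0 0 0; 10 0 0 0 0 0 0
10 0 0 -0.100 0 0 0; 10 0 0 -0.200 0 0 0; 10 0 0 -0.300 0 0 0; 10 0 0 -0.400 0 0 0; 10 0 0 -0.400 0 0 0
10 -0.067 0.036 0 0 0 -0.086; 10 -0.135 0.073 0 0 0 -0.172; 10 -0.202 0.109 0 0 0 -0.258; 10 -0.269 0.146 0 0 0 -0.344; 10 -0.337 0.182 0 0 0 -0.431
10 0 0 0 0 0 0; 10 0 0 0.095 0 0 0; 10 0 0 0.191 0 0 0; 10 0 0 0.286 0 0 0; 10 0 0 0.286 0 0 0
50 0 0 0 0 0 0; 50 0 0 0 0 0 0; 50 0 0 0 0 0 0; 50 0 0 0 0 0 0; 50 0 0 -0.057 0 0 0
50 0 0 -0.057 0 0 0; 50 0 0 -0.114 0 0 0; 50 0 0 -0.172 0 0 0; 50 0 0 -0.229 0 0 0; 50 0 0 -0.229 0 0 0
```

>>> jog_arm(motion="50 0 0 0.09 0 0 -0.003; 50 0.001 0.001 0.18 0 0 -0.006; 50 0.001 0.001 0.27 0 0 -0.009; 50 0.001 0.002 0.36 0 0 -0.012; 50 0.001 0.002 0.36 0 0 -0.012")

```text
time: 10.8
tool_pos: [0.525, 0.2417, 0.0559]
tool_rot: [-0.001, 0.887, 0.461, -0.005]
contact_force: [0.1, 0.5, 0.2]
gripper_width: 0.502
grasp_force: 0.0
```

>>> jog_arm(motion="10 0 0 0 0 0 0; 10 0 0 0 0 0 0; 10 0 0 0 0 0 0; 10 0 0 0 0 0 0; 10 0 0 0 0 0 0")

```text
time: 11.42
tool_pos: [0.5294, 0.2438, 0.0617]
tool_rot: [0.0, 0.887, 0.461, 0.001]
contact_force: [-0.6, -0.4, 4.8]
gripper_width: 0.314
grasp_force: 62.9
```

>>> jog_arm(motion="10 0 0 -0.1 0 0 0; 10 0 0 -0.2 0 0 0; 10 0 0 -0.3 0 0 0; 10 0 0 -0.4 0 0 0; 10 0 0 -0.4 0 0 0")

```text
time: 12.05
tool_pos: [0.5309, 0.2444, 0.2664]
tool_rot: [0.001, 0.887, 0.461, 0.005]
contact_force: [-0.0, -0.8, -0.9]
gripper_width: 0.316
grasp_force: 62.5
```

>>> jog_arm(motion="10 -0.067 0.036 0 0 0 -0.086; 10 -0.135 0.073 0 0 0 -0.172; 10 -0.202 0.109 0 0 0 -0.258; 10 -0.269 0.146 0 0 0 -0.344; 10 -0.337 0.182 0 0 0 -0.431")

```text
time: 12.68
tool_pos: [0.5052, 0.0522, 0.2584]
tool_rot: [-0.001, 0.693, 0.721, -0.001]
contact_force: [-0.1, 0.2, -0.6]
gripper_width: 0.315
grasp_force: 62.5
```

Run:
```python
from plan import *
where(); f=grab_frame("scene"); save(f,"s3.png"); V=cloud(f).reshape(-1,3)
f=grab_frame("top"); save(f,"t3.png")
c=cv2.hconcat([cv2.imread("pics/s3.png")[200:440,150:470],cv2.imread("pics/t3.png")[150:390,200:520]]); cv2.imwrite("pics/c3.png",c)
```

```text
t 12.68 [0.5052 0.0522 0.2584] psi 2.2 w 0.315 F [-0.1  0.2 -0.6] grip 62.5 q [-0.04 -0.25  1.85 -0.    1.54 -0.08]
```

View pics/c3.png

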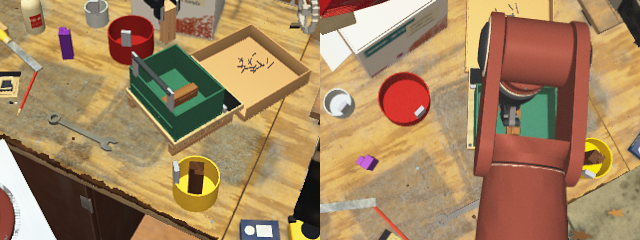

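Offcut c lies in the bin (crop 178,98), a is held, and the large tin is empty. Next I'll release a and go on to b.

Run:
```python
from plan import *
plan([(.4205,-.178,.25,53,50,10)],start=(.506,.054,.2315,2)); print()
plan([(.4205,-.178,.062,53,50,5),(.4205,-.178,.062,53,10,5),(.4205,-.178,.26,53,10,5),(.506,-.048,.26,2,10,10),(.506,-.048,.119,2,10,5),(.506,-.048,.119,2,50,4),(.506,-.048,.26,2,50,6)],start=(.4205,-.178,.25,53))
```

```text
50 -0.051 -0.021 -0.004 0 0 -0.066; 50 -0.102 -0.042 -0.008 0 0 -0.132; 50 -0.153 -0.062 -0.012 0 0 -0.198; 50 -0.203 -0.083 -0.016 0 0 -0.264; 50 -0.254 -0.104 -0.021 0 0 -0.330
50 -0.035 -0.042 -0.004 0 0 -0.066; 50 -0.070 -0.085 -0.008 0 0 -0.132; 50 -0.105 -0.127 -0.012 0 0 -0.198; 50 -0.140 -0.170 -0.016 0 0 -0.264; 50 -0.140 -0.170 -0.016 0 0 -0.264

50 0 0 0.094 0 0 0; 50 0 0 0.188 0 0 0; 50 0 0 0.282 0 0 0; 50 0 0 0.376 0 0 0; 50 0 0 0.376 0 0 0
10 0 0 0 0 0 0; 10 0 0 0 0 0 0; 10 0 0 0 0 0 0; 10 0 0 0 0 0 0; 10 0 0 0 0 0 0
10 0 0 -0.099 0 0 0; 10 0 0 -0.198 0 0 0; 10 0 0 -0.297 0 0 0; 10 0 0 -0.396 0 0 0; 10 0 0 -0.396 0 0 0
10 0.002 0.035 0 0 0 0.066; 10 0.004 0.069 0 0 0 0.132; 10 0.007 0.104 0 0 0 0.198; 10 0.009 0.138 0 0 0 0.264; 10 0.011 0.173 0 0 0 0.330
10 0.018 0.029 0 0 0 0.066; 10 0.037 0.059 0 0 0 0.132; 10 0.055 0.088 0 0 0 0.198; 10 0.073 0.117 0 0 0 0.264; 10 0.073 0.117 0 0 0 0.264
10 0 0 0.071 0 0 0; 10 0 0 0.141 0 0 0; 10 0 0 0.212 0 0 0; 10 0 0 0.282 0 0 0; 10 0 0 0.282 0 0 0
50 0 0 0 0 0 0; 50 0 0 0 0 0 0; 50 0 0 0 0 0 0; 50 0 0 0 0 0 0; 50 0 0 -0.056 0 0 0
50 0 0 -0.056 0 0 0; 50 0 0 -0.113 0 0 0; 50 0 0 -0.169 0 0 0; 50 0 0 -0.226 0 0 0; 50 0 0 -0.226 0 0 0
```

>>> jog_arm(motion="10 0 0 0 0 0 0; 10 0 0 0.095 0 0 0; 10 0 0 0.191 0 0 0; 10 0 0 0.286 0 0 0; 10 0 0 0.286 0 0 0")

```text
time: 13.4
tool_pos: [0.5042, 0.0546, 0.114]
tool_rot: [-0.002, 0.694, 0.72, -0.002]
contact_force: [-0.7, -0.9, -0.8]
gripper_width: 0.314
grasp_force: 65.4
```

>>> jog_arm(motion="10 0 0 0 0 0 0; 50 0 0 0 0 0 0; 50 0 0 0 0 0 0; 50 0 0 0 0 0 0; 50 0 0 0 0 0 0")

```text
time: 14.02
tool_pos: [0.5064, 0.0533, 0.1176]
tool_rot: [0.0, 0.695, 0.719, 0.0]
contact_force: [-0.7, 0.5, -0.3]
gripper_width: 0.501
grasp_force: 0.0
```

>>> jog_arm(motion="50 0 0 -0.057 0 0 0; 50 0 0 -0.114 0 0 0; 50 0 0 -0.172 0 0 0; 50 0 0 -0.229 0 0 0; 50 0 0 -0.229 0 0 0")

```text
time: 14.65
tool_pos: [0.5078, 0.0532, 0.2349]
tool_rot: [0.002, 0.695, 0.719, 0.002]
contact_force: [0.8, -0.1, 0.4]
gripper_width: 0.498
grasp_force: 0.0
```

>>> jog_arm(motion="50 -0.051 -0.021 -0.004 0 0 -0.066; 50 -0.102 -0.042 -0.008 0 0 -0.132; 50 -0.153 -0.062 -0.012 0 0 -0.198; 50 -0.203 -0.083 -0.016 0 0 -0.264; 50 -0.254 -0.104 -0.021 0 0 -0.33")

```text
time: 15.28
tool_pos: [0.4576, -0.0759, 0.2405]
tool_rot: [-0.001, 0.496, 0.868, -0.0]
contact_force: [0.1, -0.4, 0.4]
gripper_width: 0.498
grasp_force: 0.0
```

>>> jog_arm(motion="50 -0.035 -0.042 -0.004 0 0 -0.066; 50 -0.07 -0.085 -0.008 0 0 -0.132; 50 -0.105 -0.127 -0.012 0 0 -0.198; 50 -0.14 -0.17 -0.016 0 0 -0.264; 50 -0.14 -0.17 -0.016 0 0 -0.264")

```text
time: 15.9
tool_pos: [0.4198, -0.1795, 0.2489]
tool_rot: [-0.001, 0.319, 0.948, 0.0]
contact_force: [0.4, 0.3, 1.2]
gripper_width: 0.501
grasp_force: 0.0
```

Run:
```python
from plan import *
where()
for c in("wrist","scene","top"):
    f=grab_frame(c); save(f,c+"4.png"); V=cloud(f).reshape(-1,3)
    for n,x,y,r,z0,z1 in(("b",.4205,-.178,.028,.08,.1),("Mtab",.387,-.161,.025,.092,.112),("Mrim",.4225,-.1777,.055,.057,.067)):
        m=(np.hypot(V[:,0]-x,V[:,1]-y)<r)&(V[:,2]>z0)&(V[:,2]<z1)
        if m.sum()>5: print(c,n,m.sum(), cv2.minAreaRect((V[m][:,:2]*1000).astype(np.float32)))
```

```text
t 15.9 [ 0.4198 -0.1795  0.2489] psi 52.8 w 0.501 F [0.4 0.3 1.2] grip 0.0 q [-0.57 -0.38  1.97  0.    1.56 -1.49]
wrist b 1083 ((421.0917053222656, -178.5652313232422), (27.869083404541016, 28.043867111206055), 53.070003509521484)
wrist Mtab 467 ((386.7618713378906, -161.1517791748047), (24.06977653503418, 10.26557445526123), 65.3424072265625)
wrist Mrim 1276 ((423.0787048339844, -177.78118896484375), (89.24656677246094, 89.41476440429688), 35.33677673339844)
scene b 211 ((420.6055603027344, -178.6552276611328), (30.69221305847168, 26.451847076416016), 54.25313186645508)
scene Mtab 79 ((386.1293029785156, -161.02716064453125), (26.020545959472656, 10.002198219299316), 65.96244049072266)
scene Mrim 332 ((423.10064697265625, -179.314697265625), (91.16703033447266, 87.4703369140625), 31.65748405456543)
top b 175 ((419.7001037597656, -177.0037841796875), (29.66002655029297, 29.398849487304688), 51.87636184692383)
top Mtab 61 ((385.5274658203125, -158.8879852294922), (24.615013122558594, 9.884344100952148), 71.81832885742188)
top Mrim 213 ((423.0764465332031, -177.10446166992188), (85.9698486328125, 90.1922378540039), 3.80949068069458)
```

>>> jog_arm(motion="50 0 0 0.094 0 0 0; 50 0 0 0.188 0 0 0; 50 0 0 0.282 0 0 0; 50 0 0 0.376 0 0 0; 50 0 0 0.376 0 0 0")

```text
time: 16.68
tool_pos: [0.4176, -0.1758, 0.058]
tool_rot: [-0.005, 0.317, 0.949, 0.001]
contact_force: [-0.8, 0.3, 0.5]
gripper_width: 0.501
grasp_force: 0.0
```

>>> jog_arm(motion="10 0 0 0 0 0 0; 10 0 0 0 0 0 0; 10 0 0 0 0 0 0; 10 0 0 0 0 0 0; 10 0 0 0 0 0 0")

```text
time: 17.3
tool_pos: [0.4215, -0.1793, 0.0637]
tool_rot: [0.001, 0.317, 0.948, -0.0]
contact_force: [0.2, -0.1, 5.0]
gripper_width: 0.318
grasp_force: 63.7
```

>>> jog_arm(motion="10 0 0 -0.1 0 0 0; 10 0 0 -0.2 0 0 0; 10 0 0 -0.3 0 0 0; 10 0 0 -0.396 0 0 0; 10 0 0 -0.396 0 0 0")

```text
time: 17.92
tool_pos: [0.4224, -0.1799, 0.2653]
tool_rot: [0.004, 0.317, 0.948, -0.001]
contact_force: [0.1, 0.8, -1.1]
gripper_width: 0.317
grasp_force: 63.0
```

>>> jog_arm(motion="10 0.002 0.035 0 0 0 0.066; 10 0.004 0.069 0 0 0 0.132; 10 0.007 0.104 0 0 0 0.198; 10 0.009 0.138 0 0 0 0.264; 10 0.011 0.173 0 0 0 0.33")

```text
time: 18.55
tool_pos: [0.4677, -0.1056, 0.258]
tool_rot: [-0.002, 0.541, 0.841, -0.0]
contact_force: [0.1, 0.2, -1.0]
gripper_width: 0.316
grasp_force: 62.9
```

>>> jog_arm(motion="10 0.018 0.029 0 0 0 0.066; 10 0.037 0.059 0 0 0 0.132; 10 0.055 0.088 0 0 0 0.198; 10 0.073 0.117 0 0 0 0.264; 10 0.073 0.117 0 0 0 0.264")

```text
time: 19.18
tool_pos: [0.5056, -0.048, 0.2583]
tool_rot: [-0.001, 0.694, 0.72, -0.001]
contact_force: [-0.5, 0.0, -1.0]
gripper_width: 0.314
grasp_force: 63.0
```

Run:
```python
from plan import *
where(); f=grab_frame("wrist"); save(f,"w5.png"); f=grab_frame("scene"); save(f,"s5.png")
a=cv2.imread("pics/w5.png"); b=cv2.imread("pics/s5.png")[200:440,150:470]; cv2.imwrite("pics/c5.png",cv2.hconcat([cv2.resize(a,(320,240)),b]))
```

```text
t 19.18 [ 0.5056 -0.048   0.2583] psi 2.1 w 0.314 F [-0.5  0.  -1. ] grip 63.0 q [-0.24 -0.24  1.85 -0.    1.54 -0.28]
```

View pics/c5.png

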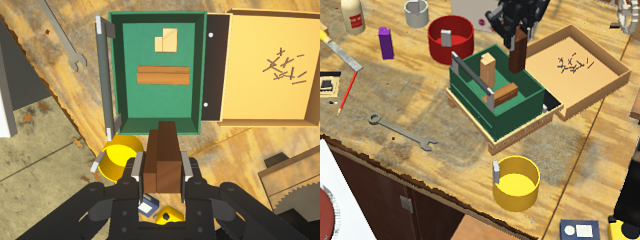

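a stands in the bin (left crop 165,40), c lies at (163,75), and b is held. Both tins are empty.

>>> jog_arm(motion="10 0 0 0.071 0 0 0; 10 0 0 0.141 0 0 0; 10 0 0 0.212 0 0 0; 10 0 0 0.282 0 0 0; 10 0 0 0.282 0 0 0")

```text
time: 19.9
tool_pos: [0.5043, -0.049, 0.1168]
tool_rot: [-0.002, 0.695, 0.719, -0.001]
contact_force: [-0.2, 0.8, -0.2]
gripper_width: 0.317
grasp_force: 62.7
```

>>> jog_arm(motion="10 0 0 0 0 0 0; 50 0 0 0 0 0 0; 50 0 0 0 0 0 0; 50 0 0 0 0 0 0; 50 0 0 0 0 0 0")

```text
time: 20.52
tool_pos: [0.5063, -0.0487, 0.1195]
tool_rot: [0.0, 0.695, 0.719, 0.0]
contact_force: [0.4, -0.3, 0.4]
gripper_width: 0.5
grasp_force: 0.0
```

>>> jog_arm(motion="50 0 0 -0.07 0 0 0; 50 0 0 -0.14 0 0 0; 50 0 0 -0.2 0 0 0; 50 0 0 -0.262 0 0 0; 50 0 0 -0.262 0 0 0")

```text
time: 21.15
tool_pos: [0.5078, -0.0491, 0.2537]
tool_rot: [0.003, 0.695, 0.719, 0.002]
contact_force: [0.6, 0.1, 0.7]
gripper_width: 0.5
grasp_force: 0.0
```

>>> jog_arm(motion="50 0.028 -0.034 0 0 0 0; 50 0.056 -0.068 0 0 0 0; 50 0.084 -0.102 0 0 0 0; 50 0.106 -0.134 0 0 0 0; 50 0.106 -0.134 0 0 0 0")

```text
time: 21.78
tool_pos: [0.4365, 0.0024, 0.2489]
tool_rot: [-0.001, 0.694, 0.72, -0.0]
contact_force: [0.6, 0.1, -0.7]
gripper_width: 0.501
grasp_force: 0.0
```

Run:
```python
from plan import *
where()
for c in("wrist","scene","top"):
    f=grab_frame(c); save(f,c+"6.png"); V=cloud(f).reshape(-1,3)
    m=(np.hypot(V[:,0]-.44,V[:,1]-.002)<.09)&(V[:,2]>.168)&(V[:,2]<.19)
    if m.sum()>5: print(c,m.sum(), cv2.minAreaRect((V[m][:,:2]*1000).astype(np.float32)))
    for n in("stop_edge","bin_bar","scrap_bin","kraft_tray"):
        d=place_of(c,n); print(n,[(np.round(k["at"],4).tolist(),round(k["p"],2)) for k in d[:2]])
```

```text
t 21.77 [0.4365 0.0024 0.2489] psi 2.0 w 0.501 F [ 0.6  0.1 -0.7] grip 0.0 q [-0.17 -0.43  2.01 -0.    1.57 -0.2 ]
wrist 4291 ((437.7618713378906, 1.3942718505859375), (11.836069107055664, 141.49082946777344), 2.513880729675293)
stop_edge []
bin_bar [([0.4386, 0.0001, 0.1759], 0.82)]
scrap_bin [([0.5006, 0.0048, 0.0483], 0.69), ([0.7189, 0.0119, 0.002], 0.25)]
kraft_tray [([0.7187, 0.0143, -0.0003], 0.89)]
scene 364 ((436.0675964355469, 0.9471969604492188), (13.228554725646973, 142.8633575439453), 3.5973589420318604)
stop_edge [([0.5613, 0.013, 0.067], 0.98)]
bin_bar [([0.4419, 0.0077, 0.1702], 0.93), ([0.492, 0.2074, 0.0905], 0.39)]
scrap_bin [([0.4989, 0.001, 0.0511], 0.76), ([0.7117, 0.3082, -0.0002], 0.64)]
kraft_tray [([0.7181, 0.01, -0.0004], 0.84)]
top 145 ((434.0513916015625, 46.45057678222656), (10.12678337097168, 54.193668365478516), 4.6135406494140625)
stop_edge [([0.5635, 0.0079, 0.0685], 0.98)]
bin_bar [([0.4356, 0.0021, 0.1731], 0.97)]
scrap_bin [([0.4925, 0.0045, 0.0513], 0.92)]
kraft_tray [([0.717, 0.0135, 0.0001], 0.63), ([0.4955, 0.2088, 0.0869], 0.6)]
```

View pics/wrist6.png

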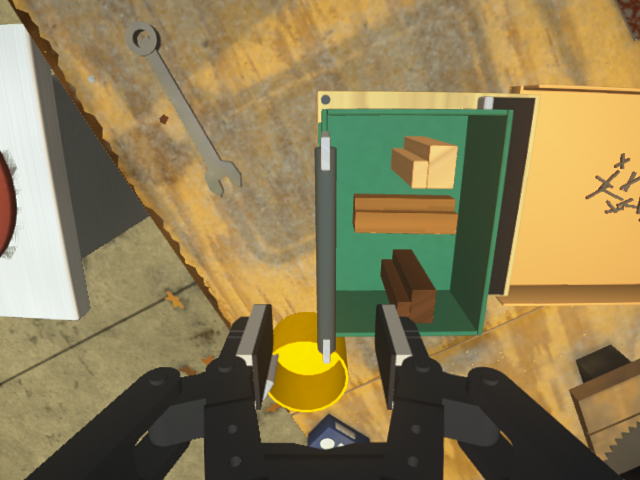

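All three offcuts are in the bin: a (425,163), c (405,214), b (408,285). Next I'll grip the bar and tip the bin about the rail.

```bash
cat > tip.py <<'E'
from plan import *
c,s_=np.cos(np.radians(2.5)),np.sin(np.radians(2.5))
B0=np.array([.4375,.0025]) # bar at stand x=-61
def W(xs,z,o,n=1): d=(xs+60.5)/1000; return (B0[0]+d*c,B0[1]+d*s_,(z-19)/1000,2.5,o,n)
w=[W(-60.5,175,50,5),W(-60.5,175,0,5),W(-58,175,0,1)]
for t in np.linspace(0,90,11)[1:]:
    t=np.radians(t); w.append(W(65-123*np.cos(t)+107*np.sin(t),68+123*np.sin(t)+107*np.cos(t),0))
for t in np.linspace(0,19.5,6)[1:]:
    t=np.radians(t); w.append(W(73+99*np.cos(t)+123*np.sin(t),68+123*np.cos(t)-99*np.sin(t),0))
plan(w,start=(.4372,.0027,.25,2)); print([np.round(k[:3],3).tolist() for k in w[-2:]])
E
python3 tip.py
```

```text
50 0 0 0.047 0 0 -0.001; 50 0 0 0.094 0 0 -0.003; 50 0 0 0.141 0 0 -0.004; 50 0 0.001 0.188 0 0 -0.006; 50 0 0.001 0.188 0 0 -0.006
0 0 0 0 0 0 0; 0 0 0 0 0 0 0; 0 0 0 0 0 0 0; 0 0 0 0 0 0 0; 0 0 0 0 0 0 0
0 0 0.005 0 0 0 0; 0 0 0.042 -0.036 0 0 0; 0 0 0.083 -0.066 0 0 0; 0 0 0.129 -0.088 0 0 0; 0 0 0.178 -0.104 0 0 0
0 0 0.051 -0.008 0 0 0; 0 0 0.102 -0.007 0 0 0; 0 0 0.152 0.001 0 0 0; 0 0 0.201 0.018 0 0 0; 0 0 0.246 0.041 0 0 0
0 0 0.041 0.030 0 0 0; 0 0 0.057 0.044 0 0 0; 0 0 0.073 0.060 0 0 0; 0 0 0.087 0.076 0 0 0; 0 0 0.100 0.093 0 0 0
0 0 0.012 0.018 0 0 0; 0 0 0.012 0.018 0 0 0; 0 0 0.012 0.018 0 0 0; 0 0 0.012 0.018 0 0 0; 0 0 0.012 0.018 0 0 0
[[0.699, 0.014, 0.141], [0.705, 0.014, 0.132]]
```

>>> jog_arm(motion="50 0 0 0.047 0 0 -0.001; 50 0 0 0.094 0 0 -0.003; 50 0 0 0.141 0 0 -0.004; 50 0 0.001 0.188 0 0 -0.006; 50 0 0.001 0.188 0 0 -0.006")

```text
time: 23.15
tool_pos: [0.4364, 0.0022, 0.1543]
tool_rot: [-0.002, 0.692, 0.722, -0.001]
contact_force: [-0.3, -0.2, 1.0]
gripper_width: 0.498
grasp_force: 0.0
```

>>> jog_arm(motion="0 0 0 0 0 0 0; 0 0 0 0 0 0 0; 0 0 0 0 0 0 0; 0 0 0 0 0 0 0; 0 0 0 0 0 0 0")

```text
time: 23.78
tool_pos: [0.4388, 0.0018, 0.158]
tool_rot: [0.001, 0.692, 0.722, 0.001]
contact_force: [-2.7, 0.4, 6.5]
gripper_width: 0.119
grasp_force: 58.7
```

>>> jog_arm(motion="0 0 0.005 0 0 0 0; 0 0 0.042 -0.036 0 0 0; 0 0 0.083 -0.066 0 0 0; 0 0 0.129 -0.088 0 0 0; 0 0 0.178 -0.104 0 0 0")

```text
time: 24.4
tool_pos: [0.5269, 0.0057, 0.2103]
tool_rot: [-0.0, 0.692, 0.722, -0.001]
contact_force: [-3.2, -0.4, 1.1]
gripper_width: 0.113
grasp_force: 58.4
```

Run:
```python
from plan import *
where(); f=grab_frame("scene"); save(f,"s7.png"); cv2.imwrite("pics/c7.png",cv2.imread("pics/s7.png")[180:440,180:500])
```

```text
t 24.4 [0.5269 0.0057 0.2103] psi 2.5 w 0.113 F [-3.2 -0.4  1.1] grip 58.4 q [-0.13 -0.17  1.86 -0.    1.45 -0.17]
```

View pics/c7.png

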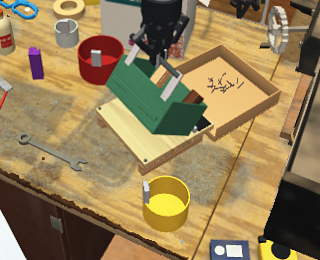

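The bin is tipping about the rail at roughly 40° (crop 150,95), with low force. Continuing the arc.

>>> jog_arm(motion="0 0 0.051 -0.008 0 0 0; 0 0 0.102 -0.007 0 0 0; 0 0 0.152 0.001 0 0 0; 0 0 0.201 0.018 0 0 0; 0 0 0.246 0.041 0 0 0")

```text
time: 25.08
tool_pos: [0.6503, 0.0109, 0.1882]
tool_rot: [0.0, 0.692, 0.722, -0.0]
contact_force: [-1.7, -1.0, 2.1]
gripper_width: 0.116
grasp_force: 58.6
```

>>> jog_arm(motion="0 0 0.041 0.03 0 0 0; 0 0 0.057 0.044 0 0 0; 0 0 0.073 0.06 0 0 0; 0 0 0.087 0.076 0 0 0; 0 0 0.1 0.093 0 0 0")

```text
time: 25.7
tool_pos: [0.6998, 0.0134, 0.1409]
tool_rot: [0.0, 0.692, 0.722, 0.0]
contact_force: [0.3, -0.4, 1.0]
gripper_width: 0.112
grasp_force: 61.1
```

>>> jog_arm(motion="0 0 0.012 0.018 0 0 0; 0 0 0.012 0.018 0 0 0; 0 0 0.012 0.018 0 0 0; 0 0 0.012 0.018 0 0 0; 0 0 0.012 0.018 0 0 0")

```text
time: 26.32
tool_pos: [0.7056, 0.0137, 0.1325]
tool_rot: [0.0, 0.692, 0.722, 0.0]
contact_force: [1.1, 0.9, 1.7]
gripper_width: 0.112
grasp_force: 61.9
```

Run:
```python
from plan import *
where(); f=grab_frame("scene"); save(f,"s8.png"); f=grab_frame("wrist"); save(f,"w8.png")
a=cv2.resize(cv2.imread("pics/w8.png"),(400,300)); b=cv2.imread("pics/s8.png")[180:420,220:540]; cv2.imwrite("pics/c8.png",cv2.hconcat([a,cv2.resize(b,(400,300))]))
```

```text
t 26.32 [0.7056 0.0137 0.1325] psi 2.5 w 0.112 F [1.1 0.9 1.7] grip 61.9 q [-0.09  0.31  1.49  0.    1.34 -0.13]
```

View pics/c8.png

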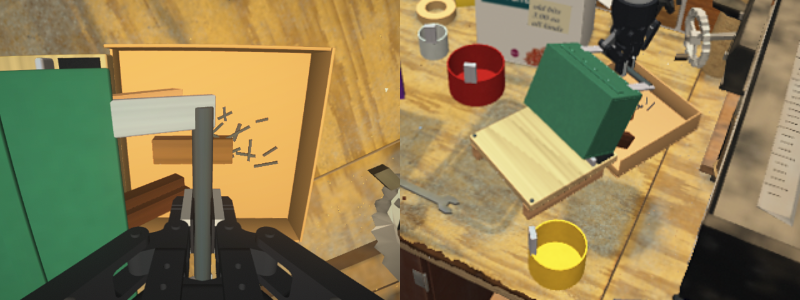

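c is in the tray (left crop 190,150), but a (150,95) and b (155,200) still hang at the bin's rim. I'll rock the bin by the bar.

>>> jog_arm(motion="0 0 -0.035 -0.044 0 0 0; 0 0 -0.07 -0.08 0 0 0; 0 0 -0.113 -0.11 0 0 0; 0 0 -0.157 -0.134 0 0 0; 0 0 -0.157 -0.134 0 0 0")

```text
time: 27.05
tool_pos: [0.6262, 0.0102, 0.1989]
tool_rot: [-0.0, 0.692, 0.722, -0.0]
contact_force: [0.8, 1.4, -2.5]
gripper_width: 0.112
grasp_force: 59.2
```

>>> jog_arm(motion="0 0 0.044 0.024 0 0 0; 0 0 0.087 0.054 0 0 0; 0 0 0.122 0.09 0 0 0; 0 0 0.157 0.134 0 0 0; 0 0 0.157 0.134 0 0 0")

```text
time: 27.68
tool_pos: [0.7065, 0.0134, 0.1306]
tool_rot: [-0.001, 0.692, 0.722, -0.001]
contact_force: [-0.7, -0.4, 2.2]
gripper_width: 0.11
grasp_force: 60.8
```

Run:
```python
from plan import *
where(); f=grab_frame("scene"); save(f,"s9.png"); f=grab_frame("wrist"); save(f,"w9.png")
a=cv2.resize(cv2.imread("pics/w9.png"),(400,300)); b=cv2.imread("pics/s9.png")[200:380,320:560]; cv2.imwrite("pics/c9.png",cv2.hconcat([a,cv2.resize(b,(400,300))]))
```

```text
t 27.68 [0.7065 0.0134 0.1306] psi 2.5 w 0.11 F [-0.7 -0.4  2.2] grip 60.8 q [-0.09  0.31  1.49 -0.    1.34 -0.13]
```

View pics/c9.png

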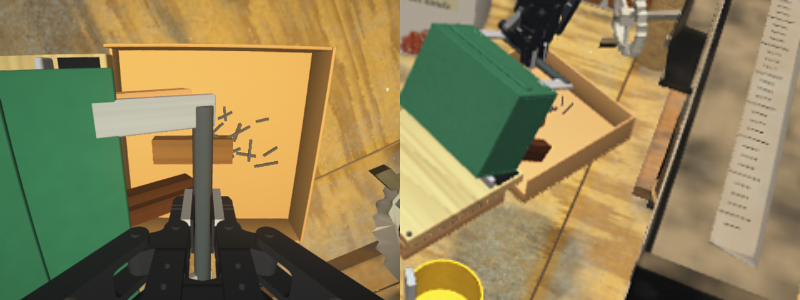

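Run:
```python
from plan import *
f=grab_frame("wrist"); P=cloud(f); col=f["color"].astype(int)
for d in cut_out("wrist","offcut_a"):
    m=d["pixels"]&(f["range_z"]>0); Q=P[m]
    if len(Q): print(round(d["p"],2),len(Q),"rgb",col[m].mean(0).astype(int),"min",np.percentile(Q,2,axis=0).round(3),"max",np.percentile(Q,98,axis=0).round(3))
    ys,xs=np.where(m)
    if len(ys): 
        for i in (xs.argmin(),xs.argmax(),ys.argmin(),ys.argmax()): print("  px",xs[i],ys[i],P[ys[i],xs[i]].round(3))
# bin up normal: green region plane
g=(col[...,1]>col[...,0]+15)&(P[...,2]>.1)&(P[...,0]<.68); Q=P[g]; c=Q.mean(0); print("bin face n",np.linalg.svd(Q-c,full_matrices=False)[2][2].round(3),"max x",np.percentile(Q,[1,99],axis=0).round(3))
```

```text
0.71 1222 rgb [220 162  94] min [0.629 0.07  0.017] max [0.689 0.075 0.064]
  px 186 148 [0.626 0.073 0.056]
  px 305 144 [0.691 0.075 0.02 ]
  px 282 141 [0.674 0.075 0.004]
  px 207 157 [0.668 0.082 0.159]
0.58 5030 rgb [94 56 29] min [ 0.634 -0.053  0.015] max [ 0.692 -0.025  0.073]
  px 203 304 [ 0.628 -0.028  0.049]
  px 308 296 [ 0.696 -0.034  0.02 ]
  px 294 277 [ 0.685 -0.025  0.008]
  px 210 361 [ 0.638 -0.054  0.074]
0.56 4286 rgb [160 109  54] min [ 0.654 -0.002  0.018] max [0.737 0.027 0.033]
  px 243 224 [0.652 0.023 0.031]
  px 373 225 [0.738 0.026 0.031]
  px 253 216 [0.654 0.021 0.004]
  px 256 263 [ 0.656 -0.016  0.004]
bin face n [-0.468 -0.028 -0.884] max x [[ 0.611 -0.011  0.164]
 [ 0.664  0.094  0.192]]
```

>>> jog_arm(motion="0 0 -0.035 -0.044 0 0 0; 0 0 -0.07 -0.08 0 0 0; 0 0 -0.113 -0.11 0 0 0; 0 0 -0.157 -0.134 0 0 0; 0 0 -0.222 -0.154 0 0 0")

```text
time: 28.5
tool_pos: [0.5939, 0.0088, 0.2089]
tool_rot: [0.0, 0.692, 0.722, 0.0]
contact_force: [0.5, -0.6, -4.6]
gripper_width: 0.109
grasp_force: 58.6
```

>>> jog_arm(motion="0 0 0 0 0 0 0; 0 0 0 0 0 0 0; 0 0 0 0 0 0 0; 0 0 0 0 0 0 0; 0 0 0 0 0 0 0")

```text
time: 29.12
tool_pos: [0.5949, 0.0088, 0.2088]
tool_rot: [-0.0, 0.692, 0.722, -0.0]
contact_force: [-1.3, 0.6, -3.8]
gripper_width: 0.109
grasp_force: 59.2
```

```bash
cat > seg.py <<'E'
from plan import *
def seg(cam):
    f=grab_frame(cam); P=cloud(f); col=f["color"].astype(int)
    for d in cut_out(cam,"offcut_a"):
        m=d["pixels"]&(f["range_z"]>0); Q=P[m]
        if len(Q): print(cam,round(d["p"],2),len(Q),"rgb",col[m].mean(0).astype(int),"min",np.percentile(Q,2,axis=0).round(3),"max",np.percentile(Q,98,axis=0).round(3))
    return f
E
python3 - <<'E'
from seg import *
where(); f=seg("wrist"); save(f,"w10.png"); g=seg("scene"); save(g,"s10.png")
a=cv2.resize(cv2.imread("pics/w10.png"),(400,300)); b=cv2.imread("pics/s10.png")[200:380,320:560]; cv2.imwrite("pics/c10.png",cv2.hconcat([a,cv2.resize(b,(400,300))]))
E
```

```text
t 29.12 [0.5949 0.0088 0.2088] psi 2.5 w 0.109 F [-1.3  0.6 -3.8] grip 59.2 q [-0.11 -0.    1.71 -0.    1.44 -0.15]
wrist 0.95 3598 rgb [111  66  34] min [ 0.62  -0.053  0.019] max [ 0.697 -0.025  0.075]
wrist 0.89 3492 rgb [177 118  56] min [ 0.653 -0.002  0.018] max [0.736 0.027 0.033]
wrist 0.73 3869 rgb [238 182 103] min [0.615 0.047 0.018] max [0.695 0.075 0.076]
scene 0.73 335 rgb [71 42 27] min [ 0.623 -0.056  0.01 ] max [ 0.697 -0.03   0.076]
scene 0.73 391 rgb [ 95  46 106] min [0.364 0.296 0.   ] max [0.397 0.339 0.088]
scene 0.65 404 rgb [147 100  55] min [ 0.655 -0.005  0.006] max [0.737 0.026 0.034]
scene 0.57 73 rgb [159 122  81] min [ 0.555 -0.076  0.007] max [0.697 0.061 0.197]
scene 0.29 2246 rgb [194 165  53] min [ 0.378 -0.222  0.001] max [ 0.465 -0.135  0.101]
```

View pics/c10.png

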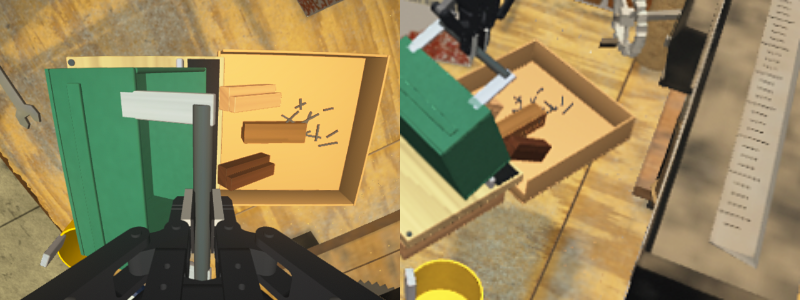

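All three are now out of the bin, but a (250,97) and b (245,170) lean with their back ends on the deck's edge. I'll go to 90° and use the bin's rim to nudge them forward into the tray.

>>> jog_arm(motion="0 0 0.065 0.02 0 0 0; 0 0 0.115 0.047 0 0 0; 0 0 0.152 0.074 0 0 0; 0 0 0.152 0.074 0 0 0; 0 0 0.165 0.074 0 0 0")

```text
time: 29.95
tool_pos: [0.6773, 0.0122, 0.173]
tool_rot: [0.0, 0.692, 0.722, 0.0]
contact_force: [-1.4, 0.2, -2.6]
gripper_width: 0.106
grasp_force: 59.7
```

>>> jog_arm(motion="0 0 0.012 0 0 0 0; 0 0 0.024 0 0 0 0; 0 0 0.036 0 0 0 0; 0 0 0.036 0 0 0 0; 0 0 0.036 0 0 0 0")

```text
time: 30.58
tool_pos: [0.6954, 0.0132, 0.1724]
tool_rot: [0.0, 0.692, 0.722, 0.0]
contact_force: [0.2, 1.0, -1.6]
gripper_width: 0.103
grasp_force: 59.6
```

Run:
```python
from seg import *
where(); seg("wrist"); seg("scene")
```

```text
t 30.57 [0.6954 0.0132 0.1724] psi 2.5 w 0.103 F [ 0.2  1.  -1.6] grip 59.6 q [-0.09  0.25  1.49  0.    1.4  -0.13]
wrist 0.93 1429 rgb [231 190 121] min [0.626 0.057 0.004] max [0.71  0.083 0.176]
wrist 0.61 3069 rgb [163 111  55] min [ 0.654 -0.002  0.019] max [0.737 0.027 0.033]
wrist 0.57 3001 rgb [102  66  37] min [ 0.628 -0.054  0.007] max [ 0.684 -0.026  0.033]
scene 0.8 219 rgb [80 49 31] min [ 0.651 -0.055  0.008] max [ 0.71  -0.029  0.036]
scene 0.79 344 rgb [ 90  40 106] min [0.366 0.297 0.007] max [0.395 0.325 0.088]
```

>>> jog_arm(motion="0 0 -0.025 0 0 0 0; 0 0 -0.049 0 0 0 0; 0 0 -0.03 0.018 0 0 0; 0 0 -0.01 0.037 0 0 0; 0 0 0.006 0.058 0 0 0")

```text
time: 31.4
tool_pos: [0.6981, 0.0132, 0.1421]
tool_rot: [-0.001, 0.692, 0.722, -0.001]
contact_force: [0.2, -0.0, 2.7]
gripper_width: 0.103
grasp_force: 62.4
```

>>> jog_arm(motion="0 0 0.016 0.022 0 0 0; 0 0 0.016 0.022 0 0 0; 0 0 0.016 0.022 0 0 0; 0 0 0.016 0.022 0 0 0; 0 0 0.016 0.022 0 0 0")

```text
time: 32.02
tool_pos: [0.7053, 0.0137, 0.1318]
tool_rot: [-0.001, 0.692, 0.722, -0.001]
contact_force: [-1.6, -0.2, 0.9]
gripper_width: 0.104
grasp_force: 63.2
```

Run:
```python
from seg import *
where(); f=seg("wrist"); save(f,"w11.png"); g=seg("scene"); save(g,"s11.png")
a=cv2.resize(cv2.imread("pics/w11.png"),(400,300)); b=cv2.imread("pics/s11.png")[200:380,320:560]; cv2.imwrite("pics/c11.png",cv2.hconcat([a,cv2.resize(b,(400,300))]))
```

```text
t 32.02 [0.7053 0.0137 0.1318] psi 2.5 w 0.104 F [-1.6 -0.2  0.9] grip 63.2 q [-0.09  0.31  1.49 -0.    1.34 -0.13]
wrist 0.98 1238 rgb [227 185 116] min [0.625 0.067 0.006] max [0.705 0.077 0.023]
wrist 0.97 4221 rgb [161 109  54] min [ 0.654 -0.002  0.02 ] max [0.737 0.027 0.033]
wrist 0.79 4286 rgb [100  64  35] min [ 0.628 -0.054  0.006] max [ 0.694 -0.025  0.033]
scene 0.63 322 rgb [90 58 36] min [ 0.641 -0.056  0.005] max [ 0.713 -0.023  0.036]
scene 0.58 368 rgb [ 91  42 104] min [0.365 0.297 0.004] max [0.395 0.326 0.088]
```

View pics/c11.png

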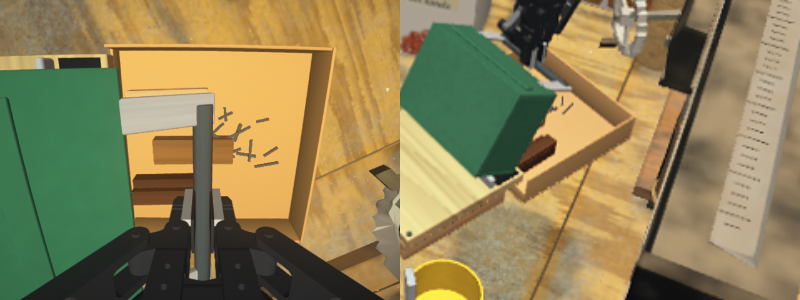

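All three offcuts lie flat in the tray: b (165,188), c (190,150), a behind the bracket with z ≤ 0.03. Releasing the bar and heading for the medium tin.

Run:
```python
from plan import *
plan([(.7053,.0142,.285,2.5,35,5),(.3865,-.161,.25,-25,35,10)],start=(.7053,.0142,.1325,2.5))
```

```text
35 0 0 -0.076 0 0 0; 35 0 0 -0.152 0 0 0; 35 0 0 -0.229 0 0 0; 35 0 0 -0.305 0 0 0; 35 0 0 -0.305 0 0 0
35 -0.036 -0.072 0.008 0 0 0.036; 35 -0.072 -0.145 0.016 0 0 0.071; 35 -0.107 -0.217 0.023 0 0 0.107; 35 -0.143 -0.290 0.031 0 0 0.142; 35 -0.179 -0.362 0.039 0 0 0.178
35 -0.054 -0.060 0.008 0 0 0.036; 35 -0.107 -0.121 0.016 0 0 0.071; 35 -0.161 -0.181 0.023 0 0 0.107; 35 -0.215 -0.242 0.031 0 0 0.142; 35 -0.215 -0.242 0.031 0 0 0.142
```

>>> jog_arm(motion="35 0 0 0 0 0 0; 35 0 0 0 0 0 0; 35 0 0 0 0 0 0; 35 0 0 0 0 0 0; 35 0 0 0 0 0 0")

```text
time: 32.85
tool_pos: [0.7062, 0.0136, 0.1323]
tool_rot: [0.0, 0.692, 0.722, 0.0]
contact_force: [-0.7, 0.2, 0.6]
gripper_width: 0.351
grasp_force: 0.0
```

>>> jog_arm(motion="35 0 0 -0.03 0 0 0; 35 0 0 -0.09 0 0 0; 35 0 0 -0.16 0 0 0; 35 0 0 -0.23 0 0 0; 35 0 0 -0.305 0 0 0")

```text
time: 33.48
tool_pos: [0.7061, 0.0136, 0.2872]
tool_rot: [0.0, 0.692, 0.722, 0.0]
contact_force: [0.8, -0.4, 0.9]
gripper_width: 0.35
grasp_force: 0.0
```

>>> jog_arm(motion="35 -0.036 -0.072 0.008 0 0 0.036; 35 -0.072 -0.145 0.016 0 0 0.071; 35 -0.107 -0.217 0.023 0 0 0.107; 35 -0.143 -0.29 0.031 0 0 0.142; 35 -0.179 -0.362 0.039 0 0 0.178")

```text
time: 34.1
tool_pos: [0.5283, -0.0842, 0.2667]
tool_rot: [0.001, 0.782, 0.623, 0.001]
contact_force: [1.1, -0.1, 0.1]
gripper_width: 0.353
grasp_force: 0.0
```

>>> jog_arm(motion="35 -0.054 -0.06 0.008 0 0 0.036; 35 -0.107 -0.121 0.016 0 0 0.071; 35 -0.161 -0.181 0.023 0 0 0.107; 35 -0.215 -0.242 0.031 0 0 0.142; 35 -0.215 -0.242 0.031 0 0 0.142")

```text
time: 34.72
tool_pos: [0.3862, -0.1626, 0.2508]
tool_rot: [0.001, 0.844, 0.536, 0.0]
contact_force: [0.7, -0.3, -0.0]
gripper_width: 0.343
grasp_force: 0.0
```

```bash
cat > tins.py <<'E'
from plan import *
from scipy.optimize import least_squares
def tins(cam,T):
    f=grab_frame(cam); V=cloud(f).reshape(-1,3)
    for n,x,y,rad,h in T:
        m=(abs(np.hypot(V[:,0]-x,V[:,1]-y)-rad)<.014)&(abs(V[:,2]-h)<.005); Q=V[m][:,:2]
        if len(Q)>20:
            s=least_squares(lambda p:np.hypot(Q[:,0]-p[0],Q[:,1]-p[1])-(rad-.0015),[x,y],loss="soft_l1",f_scale=.002).x
            print(cam,n,"axis",(s*1000).round(1),len(Q),"z",V[m][:,2].mean().round(4),end=" ")
        m=(np.hypot(V[:,0]-x,V[:,1]-y)<rad+.012)&(V[:,2]>h+.03)&(V[:,2]<h+.05)
        if m.sum()>5:
            c,wh,a=cv2.minAreaRect((V[m][:,:2]*1000).astype(np.float32)); print(cam,n,"tab",np.round(c,1),np.round(wh,1),round(a,1),"n",m.sum(),"ztop",np.percentile(V[m][:,2],97).round(4))
    return f
E
python3 - <<'E'
from tins import *
where(); T=[("L",.527,.248,.058,.07),("M",.423,-.178,.045,.062),("S",.508,.40,.032,.054)]
for c in("wrist","scene","top"): f=tins(c,T); save(f,c+"12.png")
from seg import seg; seg("top")
cv2.imwrite("pics/c12.png",cv2.hconcat([cv2.imread("pics/scene12.png")[150:400,150:470],cv2.imread("pics/top12.png")[100:350,200:520]]))
E
```

```text
t 34.73 [ 0.3862 -0.1626  0.2508] psi -25.2 w 0.343 F [ 0.7 -0.3 -0. ] grip 0.0 q [-0.58 -0.49  2.04 -0.    1.59 -0.14]
wrist M axis [ 423.5 -177.3] 1152 z 0.0618 wrist M tab [ 387.5 -160.9] [23.6  9.5] 64.8 n 401 ztop 0.1036
scene L axis [527.6 247.9] 138 z 0.0687 scene L tab [492.5 206.5] [12.3 24.1] 41.0 n 58 ztop 0.112
scene M axis [ 422.4 -177.9] 286 z 0.0613 scene M tab [ 386.3 -160.9] [26.2  9.8] 65.7 n 78 ztop 0.105
top L axis [526.9 249.2] 234 z 0.0696 top L tab [491.9 209. ] [ 9.7 23.9] 50.3 n 58 ztop 0.113
top M axis [ 422.3 -176.4] 194 z 0.0614 top M tab [ 385.5 -159.2] [24.2 10.4] 73.4 n 62 ztop 0.1038
top S axis [507.4 400.1] 123 z 0.0536 top S tab [491.9 377. ] [10.9 21.9] 53.1 n 55 ztop 0.0971
top 0.69 251 rgb [150  83 150] min [ 0.363  0.301 -0.002] max [0.395 0.335 0.09 ]
```

View pics/c12.png

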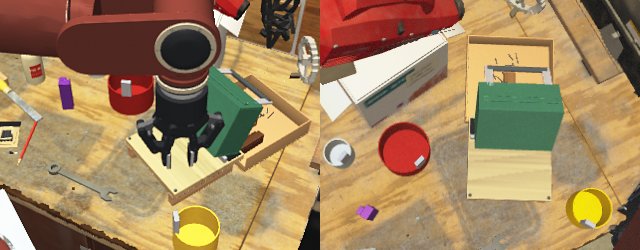

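The bin lies stably on its side with the offcuts behind it, and all tins stand. I'll grip the medium tin's tab and carry it to the large tin.

Run:
```python
from plan import *
plan([(.387,-.1609,.072,-25,35,5),(.387,-.1609,.072,-25,0,5),(.387,-.1609,.30,-25,0,6),(.491,.2655,.30,-25,0,12)],start=(.3865,-.161,.25,-25))
```

```text
35 0 0 0.089 0 0 0; 35 0 0 0.178 0 0 0; 35 0 0.001 0.267 0 0 0; 35 0.001 0.001 0.356 0 0 0; 35 0.001 0.001 0.356 0 0 0
0 0 0 0 0 0 0; 0 0 0 0 0 0 0; 0 0 0 0 0 0 0; 0 0 0 0 0 0 0; 0 0 0 0 0 0 0
0 0 0 -0.091 0 0 0; 0 0 0 -0.182 0 0 0; 0 0 0 -0.274 0 0 0; 0 0 0 -0.365 0 0 0; 0 0 0 -0.456 0 0 0
0 0 0 0 0 0 0; 0 0.078 -0.016 0 0 0 0; 0 0.157 -0.031 0 0 0 0; 0 0.235 -0.047 0 0 0 0; 0 0.313 -0.063 0 0 0 0
0 0.078 -0.016 0 0 0 0; 0 0.157 -0.031 0 0 0 0; 0 0.235 -0.047 0 0 0 0; 0 0.313 -0.063 0 0 0 0; 0 0.391 -0.078 0 0 0 0
0 0.078 -0.016 0 0 0 0; 0 0.157 -0.031 0 0 0 0; 0 0.157 -0.031 0 0 0 0; 0 0.157 -0.031 0 0 0 0; 0 0.157 -0.031 0 0 0 0
```

>>> jog_arm(motion="35 0 0 0.089 0 0 0; 35 0 0 0.178 0 0 0; 35 0 0.001 0.267 0 0 0; 35 0.001 0.001 0.356 0 0 0; 35 0.001 0.001 0.356 0 0 0")

```text
time: 35.6
tool_pos: [0.3858, -0.1592, 0.0682]
tool_rot: [-0.004, 0.843, 0.538, -0.002]
contact_force: [-0.1, -0.0, -0.3]
gripper_width: 0.348
grasp_force: 0.0
```

>>> jog_arm(motion="0 0 0 0 0 0 0; 0 0 0 0 0 0 0; 0 0 0 0 0 0 0; 0 0 0 0 0 0 0; 0 0 0 0 0 0 0")

```text
time: 36.22
tool_pos: [0.3892, -0.1621, 0.0735]
tool_rot: [0.001, 0.843, 0.537, 0.001]
contact_force: [-0.1, 1.7, 7.2]
gripper_width: 0.103
grasp_force: 62.9
```

>>> jog_arm(motion="0 0 0 -0.091 0 0 0; 0 0 0 -0.182 0 0 0; 0 0 0 -0.274 0 0 0; 0 0 0 -0.365 0 0 0; 0 0 0 -0.456 0 0 0")

```text
time: 36.85
tool_pos: [0.3877, -0.1612, 0.3009]
tool_rot: [-0.0, 0.843, 0.537, -0.0]
contact_force: [-0.4, -0.4, -1.0]
gripper_width: 0.106
grasp_force: 61.9
```

>>> jog_arm(motion="0 0 0 0 0 0 0; 0 0.078 -0.016 0 0 0 0; 0 0.157 -0.031 0 0 0 0; 0 0.235 -0.047 0 0 0 0; 0 0.313 -0.063 0 0 0 0")

```text
time: 37.48
tool_pos: [0.4251, -0.0049, 0.2977]
tool_rot: [-0.001, 0.844, 0.537, -0.001]
contact_force: [0.6, -0.5, 0.1]
gripper_width: 0.105
grasp_force: 61.8
```

>>> jog_arm(motion="0 0.078 -0.016 0 0 0 0; 0 0.157 -0.031 0 0 0 0; 0 0.235 -0.047 0 0 0 0; 0 0.313 -0.063 0 0 0 0; 0 0.391 -0.078 0 0 0 0")

```text
time: 38.1
tool_pos: [0.4723, 0.1885, 0.2976]
tool_rot: [-0.0, 0.843, 0.537, -0.001]
contact_force: [0.2, 0.7, -0.8]
gripper_width: 0.107
grasp_force: 61.8
```

>>> jog_arm(motion="0 0.078 -0.016 0 0 0 0; 0 0.157 -0.031 0 0 0 0; 0 0.157 -0.031 0 0 0 0; 0 0.157 -0.031 0 0 0 0; 0 0.157 -0.031 0 0 0 0")

```text
time: 38.72
tool_pos: [0.4919, 0.2641, 0.2993]
tool_rot: [0.0, 0.844, 0.537, -0.0]
contact_force: [-0.1, -0.6, -1.6]
gripper_width: 0.106
grasp_force: 61.9
```

Run:
```python
from tins import *
where(); s=state(); p=s["tool_pos"]
T=[("L",.527,.248,.058,.07),("M",p[0]+.036,p[1]-.017,.045,p[2]-.01),("S",.508,.40,.032,.054)]
for c in("wrist","scene","top"): f=tins(c,T); save(f,c+"13.png"); print()
```

```text
t 38.73 [0.4919 0.2641 0.2993] psi -25.1 w 0.106 F [-0.1 -0.6 -1.6] grip 61.9 q [ 0.36 -0.14  1.69 -0.    1.59  0.8 ]
wrist L axis [529.2 248. ] 743 z 0.0702 wrist M axis [527.9 247.1] 3329 z 0.2877 wrist M tab [493.4 263.5] [24.6 37.4] 62.6 n 4389 ztop 0.3379
wrist S axis [509.3 399.3] 706 z 0.054 wrist S tab [494.9 377.1] [10.4 23.4] 56.0 n 368 ztop 0.0959

scene L axis [527.4 247.5] 237 z 0.069 scene L tab [493.  207.9] [13.4 24.4] 48.0 n 57 ztop 0.1117
scene M axis [527.3 246.2] 196 z 0.2875 scene M tab [490.7 256.9] [29.6 26.3] 12.3 n 145 ztop 0.3381
scene S axis [508.7 398.8] 94 z 0.0535 scene S tab [492. 374.] [10.  21.5] 62.6 n 42 ztop 0.0974

top L axis [527.3 249.4] 96 z 0.0695 top L tab [497.2 204.6] [ 9.6 10.3] 47.2 n 24 ztop 0.1109
top M axis [526.7 247.8] 105 z 0.2879 top M tab [482.3 256.3] [ 1.1 13.2] 57.7 n 11 ztop 0.3316
top S axis [506.9 401.1] 65 z 0.0531 top S tab [492.1 377.4] [10.6 22.2] 56.2 n 54 ztop 0.0965
```

>>> jog_arm(motion="0 0.002 -0.001 0.1 0 0 0; 0 0.002 -0.001 0.2 0 0 0; 0 0.002 -0.001 0.27 0 0 0; 0 0.002 -0.001 0.33 0 0 0; 0 0.002 -0.001 0.35 0 0 0")

```text
time: 39.5
tool_pos: [0.491, 0.2653, 0.1227]
tool_rot: [-0.0, 0.844, 0.537, -0.002]
contact_force: [0.2, 0.1, -1.4]
gripper_width: 0.103
grasp_force: 61.9
```

>>> jog_arm(motion="0 0 0 0.03 0 0 0; 0 0 0 0.06 0 0 0; 0 0 0 0.08 0 0 0; 0 0 0 0.092 0 0 0; 0 0 0 0.092 0 0 0")

```text
time: 40.12
tool_pos: [0.4919, 0.2662, 0.0785]
tool_rot: [-0.0, 0.843, 0.537, -0.0]
contact_force: [-0.5, 0.1, -1.3]
gripper_width: 0.101
grasp_force: 61.8
```

>>> jog_arm(motion="0 0 0 0.004 0 0 0; 0 0 0 0.004 0 0 0; 32 0 0 0.004 0 0 0; 32 0 0 0.004 0 0 0; 32 0 0 0.004 0 0 0")

```text
time: 40.75
tool_pos: [0.4923, 0.2663, 0.0771]
tool_rot: [0.0, 0.843, 0.537, 0.0]
contact_force: [0.4, -0.1, 1.1]
gripper_width: 0.321
grasp_force: 0.0
```

>>> jog_arm(motion="32 0 0 -0.02 0 0 0; 32 0 0 -0.08 0 0 0; 32 0 0 -0.16 0 0 0; 32 0 0 -0.24 0 0 0; 32 0 0 -0.32 0 0 0")

```text
time: 41.38
tool_pos: [0.4921, 0.2662, 0.239]
tool_rot: [0.0, 0.843, 0.537, 0.001]
contact_force: [0.3, -0.3, -0.1]
gripper_width: 0.323
grasp_force: 0.0
```

Run:
```python
from tins import *
where()
T=[("L",.527,.248,.058,.07),("M",.527,.248,.045,.065),("S",.508,.40,.032,.054)]
for c in("wrist","scene","top"): f=tins(c,T); save(f,c+"14.png"); print()
# small tab approach
plan([(.4925,.3765,.24,56,35,10)],start=(.4915,.266,.2365,-25))
cv2.imwrite("pics/c14.png",cv2.hconcat([cv2.resize(cv2.imread("pics/wrist14.png"),(400,300)),cv2.resize(cv2.imread("pics/scene14.png")[150:330,150:390],(400,300))]))
```

```text
t 41.38 [0.4921 0.2662 0.239 ] psi -25.0 w 0.323 F [ 0.3 -0.3 -0.1] grip 0.0 q [ 0.36 -0.11  1.76 -0.    1.49  0.8 ]
wrist L axis [528.4 248.4] 2198 z 0.0692 wrist L tab [492.7 237.8] [22.  80.3] 3.8 n 921 ztop 0.1114
wrist M axis [529.1 248.5] 2432 z 0.0655 wrist M tab [492.7 237.8] [22.  80.3] 3.8 n 1016 ztop 0.1113
wrist S axis [509.4 399.1] 1035 z 0.054 wrist S tab [494.8 377.2] [10.4 24.8] 56.1 n 557 ztop 0.0959

scene L axis [527.5 247.2] 245 z 0.0687 scene L tab [490.7 235.7] [20.6 80.9] 3.4 n 91 ztop 0.1124
scene M axis [527.4 247.6] 422 z 0.0647 scene M tab [491.1 236.8] [19.6 78.7] 3.4 n 89 ztop 0.1116
scene S axis [508.9 398.5] 92 z 0.0538 scene S tab [492.4 374.4] [ 9.1 21.9] 73.9 n 45 ztop 0.0969

top L axis [527.3 249.3] 131 z 0.0695 top L tab [492.4 238.7] [17.2 80. ] 3.4 n 83 ztop 0.112
top M axis [525.1 248. ] 161 z 0.0657 top M tab [492.4 238.7] [17.2 80. ] 3.4 n 84 ztop 0.1119
top S axis [506.2 401. ] 42 z 0.0536 top S tab [492.2 377.8] [ 9.8 22.9] 66.6 n 45 ztop 0.0957

35 0.022 -0.010 -0.001 0 0 -0.105; 35 0.045 -0.020 -0.002 0 0 -0.209; 35 0.067 -0.031 -0.002 0 0 -0.314; 35 0.089 -0.041 -0.003 0 0 -0.419; 35 0.112 -0.051 -0.004 0 0 -0.524
35 0.023 0.009 -0.001 0 0 -0.105; 35 0.046 0.017 -0.002 0 0 -0.209; 35 0.069 0.026 -0.002 0 0 -0.314; 35 0.092 0.034 -0.003 0 0 -0.419; 35 0.092 0.034 -0.003 0 0 -0.419
```

View pics/c14.png

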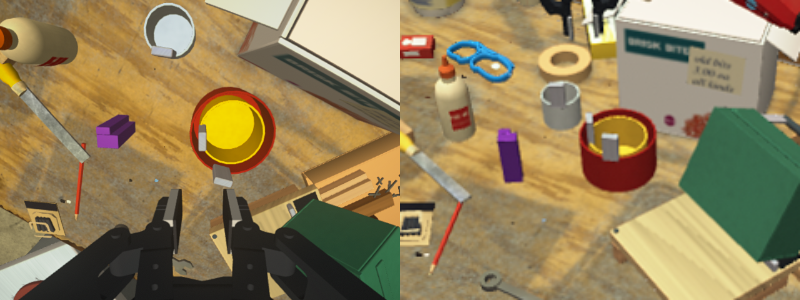

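The medium tin is seated in the large one (rim at 65 mm, tabs about 75° apart). On to the small tin.

>>> jog_arm(motion="35 0.022 -0.01 -0.001 0 0 -0.105; 35 0.045 -0.02 -0.002 0 0 -0.209; 35 0.067 -0.031 -0.002 0 0 -0.314; 35 0.089 -0.041 -0.003 0 0 -0.419; 35 0.112 -0.051 -0.004 0 0 -0.524")

```text
time: 42.15
tool_pos: [0.492, 0.3278, 0.2374]
tool_rot: [-0.001, 0.571, 0.821, -0.001]
contact_force: [0.0, 0.3, 0.6]
gripper_width: 0.351
grasp_force: 0.0
```

>>> jog_arm(motion="35 0.023 0.009 -0.001 0 0 -0.105; 35 0.046 0.017 -0.002 0 0 -0.209; 35 0.069 0.026 -0.002 0 0 -0.314; 35 0.092 0.034 -0.003 0 0 -0.419; 35 0.092 0.034 -0.003 0 0 -0.419")

```text
time: 42.78
tool_pos: [0.4922, 0.3769, 0.239]
tool_rot: [-0.001, 0.292, 0.956, -0.001]
contact_force: [-0.5, 0.7, -0.7]
gripper_width: 0.353
grasp_force: 0.0
```

Run:
```python
from tins import *
where()
for c in("wrist","scene"): f=tins(c,[("S",.509,.399,.032,.054)]); print()
# tab->axis (.0146,.022)=27mm at 56deg; final tab dir -65 => psi 115
a=np.radians(115); t=np.array([.528,.2485])-.0265*np.array([np.cos(a),np.sin(a)]); print(t)
S=(.4925,.3765,.24,56)
plan([(.4942,.3768,.064,56,35,5),(.4942,.3768,.064,56,0,5),(.4942,.3768,.25,56,0,5),(*t,.25,115,0,10)],start=S)
```

```text
t 42.77 [0.4922 0.3769 0.239 ] psi 56.0 w 0.353 F [-0.5  0.7 -0.7] grip 0.0 q [ 0.53  0.04  1.62 -0.    1.49 -0.44]
wrist S axis [508.8 400. ] 779 z 0.0539 wrist S tab [494.4 377.9] [ 9.5 23.7] 56.1 n 407 ztop 0.0958

scene S axis [508.6 398.4] 105 z 0.0537 scene S tab [492.3 374.9] [12.4 21.8] 66.5 n 41 ztop 0.095

[0.53919938 0.22448284]
35 -0.001 0.001 0.088 0 0 0; 35 -0.001 0.001 0.176 0 0 0; 35 -0.002 0.002 0.264 0 0 0; 35 -0.002 0.002 0.352 0 0 0; 35 -0.002 0.002 0.352 0 0 0
0 0 0 0 0 0 0; 0 0 0 0 0 0 0; 0 0 0 0 0 0 0; 0 0 0 0 0 0 0; 0 0 0 0 0 0 0
0 0 0 -0.093 0 0 0; 0 0 0 -0.186 0 0 0; 0 0 0 -0.279 0 0 0; 0 0 0 -0.372 0 0 0; 0 0 0 -0.372 0 0 0
0 -0.027 -0.022 0 0 0 -0.076; 0 -0.054 -0.045 0 0 0 -0.153; 0 -0.082 -0.067 0 0 0 -0.229; 0 -0.109 -0.090 0 0 0 -0.305; 0 -0.136 -0.112 0 0 0 -0.381
0 -0.011 -0.034 0 0 0 -0.076; 0 -0.021 -0.067 0 0 0 -0.153; 0 -0.032 -0.101 0 0 0 -0.229; 0 -0.043 -0.135 0 0 0 -0.305; 0 -0.043 -0.135 0 0 0 -0.305
```

>>> jog_arm(motion="35 -0.001 0.001 0.088 0 0 0; 35 -0.001 0.001 0.176 0 0 0; 35 -0.002 0.002 0.264 0 0 0; 35 -0.002 0.002 0.352 0 0 0; 35 -0.002 0.002 0.352 0 0 0")

```text
time: 43.5
tool_pos: [0.4911, 0.3746, 0.0595]
tool_rot: [-0.003, 0.293, 0.956, -0.004]
contact_force: [-0.0, 0.3, 0.1]
gripper_width: 0.347
grasp_force: 0.0
```

>>> jog_arm(motion="0 0 0 0 0 0 0; 0 0 0 0 0 0 0; 0 0 0 0 0 0 0; 0 0 0 0 0 0 0; 0 0 0 0 0 0 0")

```text
time: 44.12
tool_pos: [0.4955, 0.3778, 0.0666]
tool_rot: [0.001, 0.292, 0.956, 0.001]
contact_force: [-0.2, -0.5, 6.6]
gripper_width: 0.104
grasp_force: 63.0
```

>>> jog_arm(motion="0 0 0 -0.093 0 0 0; 0 0 0 -0.186 0 0 0; 0 0 0 -0.279 0 0 0; 0 0 0 -0.372 0 0 0; 0 0 0 -0.372 0 0 0")

```text
time: 44.75
tool_pos: [0.4964, 0.3783, 0.2565]
tool_rot: [0.003, 0.292, 0.956, 0.004]
contact_force: [0.3, -0.2, -0.3]
gripper_width: 0.103
grasp_force: 62.1
```

>>> jog_arm(motion="0 -0.027 -0.022 0 0 0 -0.076; 0 -0.054 -0.045 0 0 0 -0.153; 0 -0.082 -0.067 0 0 0 -0.229; 0 -0.109 -0.09 0 0 0 -0.305; 0 -0.136 -0.112 0 0 0 -0.381")

```text
time: 45.38
tool_pos: [0.5187, 0.2917, 0.2483]
tool_rot: [-0.001, 0.009, 1.0, -0.001]
contact_force: [-1.1, -0.7, -1.1]
gripper_width: 0.105
grasp_force: 61.9
```

>>> jog_arm(motion="0 -0.011 -0.034 0 0 0 -0.076; 0 -0.021 -0.067 0 0 0 -0.153; 0 -0.032 -0.101 0 0 0 -0.229; 0 -0.043 -0.135 0 0 0 -0.305; 0 -0.043 -0.135 0 0 0 -0.305")

```text
time: 46.0
tool_pos: [0.539, 0.2238, 0.2486]
tool_rot: [-0.001, -0.215, 0.977, -0.0]
contact_force: [0.4, 1.0, -0.8]
gripper_width: 0.102
grasp_force: 61.9
```

Run:
```python
from tins import *
where(); p=state()["tool_pos"]
T=[("L",.5275,.248,.058,.07),("M",.528,.248,.045,.065),("S",.528,.2485,.032,p[2]-.012)]
for c in("wrist","scene","top"): f=tins(c,T); print()
```

```text
t 46.0 [0.539  0.2238 0.2486] psi 114.8 w 0.102 F [ 0.4  1.  -0.8] grip 61.9 q [ 0.27 -0.05  1.69  0.    1.51 -1.74]
wrist L axis [528.7 248. ] 1094 z 0.0699 wrist L tab [492.  237.2] [22. 81.] 3.8 n 919 ztop 0.1115
wrist M axis [527.4 248. ] 1089 z 0.066 wrist M tab [492.3 237.6] [21.3 80.1] 3.8 n 849 ztop 0.1115
wrist S axis [526.3 246.2] 2762 z 0.2358 wrist S tab [536.8 220.9] [28.5 29.4] 80.4 n 4136 ztop 0.2864

scene L axis [527.5 247.2] 246 z 0.0689 scene L tab [490.5 236.3] [22.7 82.1] 3.7 n 91 ztop 0.1117
scene M axis [527.4 247.6] 411 z 0.0648 scene M tab [491.5 237.7] [20.5 79.3] 3.7 n 76 ztop 0.1108
scene S axis [525.9 247. ] 126 z 0.2356 scene S tab [533.7 220.1] [22.2 36.9] 41.6 n 125 ztop 0.2864

top L axis [526.3 248.9] 44 z 0.0694 top M axis [546.5 259.6] 54 z 0.0661 top S axis [525.3 249.3] 62 z 0.2366 top S tab [529.4 217. ] [ 4.6 28.3] 32.9 n 32 ztop 0.281
```

>>> jog_arm(motion="0 -0.004 0 0.08 0 0 0; 0 -0.004 0 0.15 0 0 0; 0 -0.004 0 0.2 0 0 0; 0 -0.004 0 0.24 0 0 0; 0 -0.004 0 0.25 0 0 0")

```text
time: 46.78
tool_pos: [0.5403, 0.2257, 0.1236]
tool_rot: [-0.001, -0.216, 0.976, -0.0]
contact_force: [0.3, 0.0, -0.5]
gripper_width: 0.107
grasp_force: 61.9
```

>>> jog_arm(motion="0 0 0 0.03 0 0 0; 0 0 0 0.06 0 0 0; 0 0 0 0.08 0 0 0; 0 0 0 0.094 0 0 0; 0 0 0 0.096 0 0 0")

```text
time: 47.4
tool_pos: [0.541, 0.2254, 0.0767]
tool_rot: [-0.0, -0.216, 0.976, -0.0]
contact_force: [0.1, 0.5, -0.8]
gripper_width: 0.103
grasp_force: 61.9
```

>>> jog_arm(motion="0 0 0 0.002 0 0 0; 0 0 0 0.002 0 0 0; 32 0 0 0.002 0 0 0; 32 0 0 0.002 0 0 0; 32 0 0 0.002 0 0 0")

```text
time: 48.02
tool_pos: [0.5414, 0.2255, 0.0766]
tool_rot: [0.0, -0.216, 0.976, 0.0]
contact_force: [-0.2, -0.1, 0.4]
gripper_width: 0.316
grasp_force: 0.0
```

>>> jog_arm(motion="32 0 0 -0.02 0 0 0; 32 0 0 -0.08 0 0 0; 32 0 0 -0.16 0 0 0; 32 0 0 -0.24 0 0 0; 32 0 0 -0.32 0 0 0")

```text
time: 48.65
tool_pos: [0.5412, 0.2255, 0.2385]
tool_rot: [0.001, -0.216, 0.976, 0.0]
contact_force: [0.6, 0.1, -0.0]
gripper_width: 0.321
grasp_force: 0.0
```

>>> jog_arm(motion="32 0.06 0 -0.02 0 0 0; 32 0.14 0 -0.02 0 0 0; 32 0.22 0 -0.02 0 0 0; 32 0.28 0 -0.02 0 0 0; 32 0.28 0 -0.02 0 0 0")

```text
time: 49.28
tool_pos: [0.4135, 0.166, 0.2472]
tool_rot: [0.001, -0.216, 0.976, -0.0]
contact_force: [0.1, 1.3, 0.2]
gripper_width: 0.317
grasp_force: 0.0
```

Run:
```python
from tins import *
from seg import seg
where()
T=[("L",.5275,.248,.058,.07),("M",.528,.248,.045,.065),("S",.528,.2485,.032,.060)]
for c in("wrist","scene","top"): f=tins(c,T); save(f,c+"15.png"); print()
seg("top"); seg("scene"); print(place_of("scene","glue_bottle")[:1])
cv2.imwrite("pics/c15.png",cv2.hconcat([cv2.resize(cv2.imread("pics/top15.png")[100:370,140:500],(400,300)),cv2.resize(cv2.imread("pics/scene15.png")[130:430,150:550],(400,300))]))
```

```text
t 49.27 [0.4135 0.166  0.2472] psi 115.0 w 0.317 F [0.1 1.3 0.2] grip 0.0 q [ 0.21 -0.41  1.99 -0.    1.56 -1.79]
wrist L axis [527.9 247.6] 1304 z 0.0694 wrist L tab [518.2 213.5] [70.7 22.8] 13.3 n 606 ztop 0.1114
wrist M axis [527.5 245. ] 1567 z 0.0651 wrist M tab [518.7 214.7] [69.7 21.6] 14.1 n 578 ztop 0.1114
wrist S axis [533.6 239.7] 687 z 0.0599 wrist S tab [539.8 224.6] [24.4  9.2] 25.0 n 301 ztop 0.1013

scene L axis [527.5 247.4] 248 z 0.0688 scene L tab [501.2 230.9] [59.5 76.7] 45.5 n 99 ztop 0.1122
scene M axis [527.9 248.5] 417 z 0.0647 scene M tab [504.9 231.6] [57.8 77.7] 49.2 n 120 ztop 0.1115
scene S axis [529.6 249.6] 230 z 0.0604 scene S tab [516.6 242.7] [25.8 74.5] 49.2 n 76 ztop 0.1061

top L axis [526.5 248.8] 119 z 0.0691 top L tab [542.1 226.2] [9.5 5.9] 78.5 n 9 ztop 0.1026
top M axis [537.8 251.3] 174 z 0.0653 top M tab [543.1 227.9] [13.3  9.6] 22.9 n 29 ztop 0.1022
top S axis [538.8 251.1] 93 z 0.0611 top S tab [543.1 227.9] [13.3  9.6] 22.9 n 29 ztop 0.1022

top 0.67 75 rgb [160 112  65] min [0.709 0.017 0.018] max [0.723 0.049 0.036]
top 0.51 248 rgb [153  84 155] min [ 0.363  0.301 -0.001] max [0.396 0.342 0.089]
scene 0.84 304 rgb [85 53 33] min [ 0.645 -0.055  0.006] max [ 0.712 -0.026  0.036]
scene 0.67 352 rgb [ 87  38 105] min [0.365 0.298 0.006] max [0.392 0.325 0.088]
[{'at': [0.3513, 0.4621, -0.0015], 'p': 0.61}]
```

View pics/c15.png

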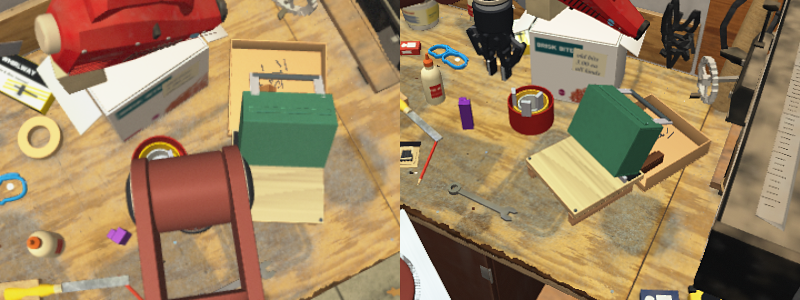

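All three tins are nested (right crop 530,105), and the bin lies on its side with b visible in the tray at (652,163). The glue bottle is still standing. Handing in.

```bash
python3 -c "from plant import job_done; print(job_done())"
```

```text
the job is handed in; nothing more can be done
None
```

The job is handed in at about 49 s of robot time. Offcuts a, b and c went into the bin (d was absent) and now lie in the tray, the bin lies on its side on the stand, the tins are nested upright and the glue bottle is still standing. a and b hung at the rim on the first tip, so I rocked the bin and nudged them in with its rim. My last clear reading of a showed it flat in the tray before I let go of the bar.

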